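# Wedge a hotplate tile flush in its bonding jig

## Robot

A 6-joint arm with a two-finger parallel gripper is mounted at the origin on the work surface. World frame = base frame: x ahead of the robot, y to its left, z up, the work surface at z = 0. Lengths are in m, angles in rad, forces in N, time in s.
With the tool pointing down it reaches from about 0.425 to 0.95 m from the base axis. Payload 3.5 kg.
Tool frame: the origin (TCP) lies at the very end of the fingers, on their centre line; the grasp point (between the pads) lies 19 mm behind it; z points along the fingers, y is the direction in which the jaws open and shut (so a half turn about z gives the same grasp; the last joint's range is limited). The gripper opens to 85 mm and grips with 20 to 120 N. Pads are 22 mm wide; open, the fingers measure 114 mm over their backs; the gripper's body (76 mm by 85 mm) begins 54 mm behind the grasp point. The pads swing forward as they close: fully open they stand 13 mm farther back than shut.
Start: joints at [1.062, 0.286, 1.577, -0, 1.279, -0.15], TCP at [0.237, 0.632, 0.231] pointing down, gripper open.
Joint ranges: [-2.77, 2.77], [-0.9, 2.22], [0.21, 2.48], [-1.53, 4.67], [0.24, 2.81], [-2.84, 2.84]. Speed limits (rad/s): [2.79, 2.79, 3.14, 3.14, 3.14, 3.14].

## Interface

Orientations are given as a unit quaternion [x, y, z, w].
In Python, from plant import get_state, read_camera, get_calibration, ticket, search_frame, cut_out, pinpoint gives the robot as it stands.
- The arm moves only by the tool move_arm, never from a script. Its argument "plan" is a list that holds one entry, the list of rows, each a list of 7 numbers: the turn, a rotation vector about the tool's x, y, z in degrees, then the shift along the tool's x, y, z in m, then the finger opening in m, from 0 to 0.0854. In form: [[[ax, ay, az, x, y, z, hand], ...]]. A call has exactly 5 rows; each row is the pose to reach, as a shift and turn from the pose measured when the call began, along the tool's axes at that moment; what a row does not reach only later rows make up. A row lasts 1/8 s, in which the tool goes at most 62.5 mm and 10.7 degrees, less where a joint would pass 70% of its speed; a pose out of reach is approached as far as the arm can. A call with a gripper value outside its range is refused whole. The fingers move at their own pace and stop on an object; "force" is the grip in N (left out, the last holds). Time passes only in rows, so rows that repeat a pose let the fingers close, or fill a call up. It gives the time, the measured TCP pose, the force and the opening at its end, in the units of the state.
- get_state(): the state, without advancing time (a new reading comes with each control period).
- read_camera(name): name is "scene" or "top" or "wrist"; returns the picture (400x640x3 uint8, red, green, blue); there is no depth.
- get_calibration(name): a dict with "mtx" (3x3 intrinsics, pixels), "dist_coeffs" ([k1, k2, p1, p2, k3] as OpenCV has them; the pictures are not rectified), "extrinsics" (4x4, takes a point from camera to world coordinates); the wrist camera has in their place "hand_eye" (4x4, takes a point from camera to tool coordinates, whose origin is the TCP and whose axes are the flange's). Camera axes: x right, y up, looking along -z (the intrinsics and any distortion apply to the point x, -y, -z); pixel columns grow to the right and rows downward; lengths in m; the calibration is good to about 2 mm. A picture is of the moment at which its call begins: read the wrist's pose just before it. get_calibration takes no time and is no camera call.
- ticket.sign_off(): hands the job in, once; it reports no verdict.
Trained networks look in the newest picture that a camera, given by its name, has taken for a name from the list of things; names that differ only in an ending like _2 or _b are one class to them, and where a whole thing is asked for, a point or a joint stands for the part that bears it (a point fixed in the world has none). Each returns a list of dicts, best first, with "p" (0 to 1); they miss things now and then, are a little off and sometimes report something else, mostly with a low value. They report only what shows in the picture. A call takes as long as a camera call. They do not tell look-alikes from the thing itself.
- search_frame(camera, query): "centre" ([column, row] in pixels, amid what is visible of it).
- cut_out(camera, query): "pixels" (400x640 bool, what is visible of it) and "centre" ([column, row] in pixels, amid what is visible of it).
- pinpoint(camera, query): "centre" ([column, row] in pixels: a listed point, or the origin of a listed thing).
The state is a dict: "time": time; "qpos": joint angles; "dq": joint speeds; "joint_efforts": joint torques, N m; "eef_pos": TCP position; "tcp_rot": TCP orientation; "contact_force": force on the tool from outside, world axes, zero at the start; "wrist_torque": the same for the moment, N m; "opening": opening from 0.0 (shut) to 1.0 (fully open).
Only numpy, scipy, OpenCV 4.12 (cv2) and the standard library are available. Lean on these libraries where they do the work, as an engineer would, in place of code of your own. Each camera call takes 0.05 s, during which the arm holds its last target.

## Task

Set up the tile jig on the lab bench: lower the two-holed backplate over the jig's two locating pins until it rests flush on the jig base, then slide the spacer wedge, nose down, into the gap between tile and stops, at the thin stop, the only place where the gap is wide enough. Press the wedge down firmly so that it drives the tile flush against the backplate, and finish while still gripping the wedge and pressing it down: do not let go. Leave the jar, the beaker and the dish where they are.

Things in the scene. Friction and masses are not known exactly. Their poses are not given: they have to be found in the camera images.
- jig: Fixed aluminium base, 12 mm thick, on the bench. Axes: z up, x away from the robot (yaw within 0.25 rad), y left. Origin on the bench; it spans x -100 to 125, y -100 to 100 mm. All on it rests at z = 12 mm. Two upright pins, 10 mm diameter, 34 mm tall above the base (top 7 mm tapering to 4 mm), at x = 75, y = -55 and 55 mm. Two stops stand at its -x side, the tile between stops and pins.
- seat (a point): Point midway between the two pins, on the base's top (x 75, y 0, z 12 mm of the jig): the backplate's origin comes here, its long side along the jig's y, its edge facing the tile then at x = 45 mm of the jig (about 1 mm of play).
- backplate: Loose aluminium plate, about 0.5 kg, 60 (x) x 150 (y) x 22 mm thick; two 12.5 mm through holes at x = 0, y = -55 and 55 mm. Fits either way round. Origin: centre of its underside, z up. On its middle stands a grip rib, 14 (x) x 70 (y) mm, from z = 22 to 67 mm: grip it across the 14 mm. It starts flat on the bench, left or right of the jig, long side roughly along x.
- rib (a point): Centre of the backplate's grip rib, 44.5 mm above its underside.
- tile: Loose white ceramic tile, about 0.5 kg, 90 (x) x 110 (y) x 26 mm thick, lying flat on the jig base, axes nearly as the jig's. Origin: centre of its underside. It starts 3.5 to 5.5 mm (about 1 mm more or less at a corner) short of the seated backplate's edge, and slides on the base when pushed. Flush, its origin is near x = 0 of the jig.
- wedge: White PTFE wedge, 80 g, z up. Origin: level with its nose (lowest point), under the handle's middle. Blade 28 mm wide (y), back face upright at x = -10 mm, other face sloping: at the rounded nose x -10 to -4 mm (6 mm thick), growing evenly to x -10 to 10 mm (20 mm) at z = 28 mm. Collar 44 x 44 mm at z 32 to 38 mm. Starts upright in the rack; lift straight up. Upright face goes to the stop, slope to the tile.
- handle (a point): Centre of the wedge's handle, 60.5 mm above the nose. Handle 16 (x) x 30 (y) mm, from 38 to 83 mm above the nose: grip it across the 16 mm. The blade is slippery: let go, it would slip up again. Pressed down with 8 to 20 N it drives the tile home; the nose then stands about 2 to 10 mm above the jig base.
- thin_stop: Fixed steel block on the jig base, 40 wide (y), 26 tall, 20 mm deep (x -10 to 10 mm), axes as the jig's, origin on its underside, at x = -70, y = 27 or -27 mm of the jig (it changes place with the thick stop). Gap from its face to the tile: 8.5 to 12 mm at the start, about 15 mm when the tile is flush.
- thin_edge (a point): Middle of the top edge of the thin stop's face towards the tile (x = -60 mm, z = 38 mm of the jig), level with the tile's top.
- thick_stop: Like the thin stop beside it but 28 mm deep (x -10 to 18 mm of its origin): the gap here is only 1 to 4 mm at the start, 7 mm with the tile flush, too narrow for the wedge.
- rack: Fixed grey plastic holder of the wedge, left or right of the jig: 56 x 56 mm, 42 mm tall, open on top, foot 100 x 90 x 4 mm. Origin: centre of its underside. The wedge hangs in it on its collar, nose 10 mm above the bench.
- jar: Small amber jar with lid, 48 mm diameter, 65 mm tall; bystander. Origin: centre of its underside.
- beaker: Glass beaker, 66 mm diameter, 85 mm tall, beyond the jig; bystander. Origin: centre of its underside.
- dish: Flat white ceramic dish, 90 mm diameter, 16 mm tall; bystander. Origin: centre of its underside.
There are look-alikes about, which are no part of the job. Leave any green look-alike of the wedge alone. What is shaped like the tile but red is not meant.

How it is judged:
On the way, in this order (a step that is already met when the one before it is completed fails the run):
1. the backplate rests flush on the jig base, over both pins, and is let go (x of backplate in the frame of jig between 0.071 and 0.079 m and y of backplate in the frame of jig between -0.004 and 0.004 m and z of backplate in the frame of jig below 0.0138 m and angle between backplate's own z axis and vertical below 0.03 rad and contact force between the fingers and backplate below 0.1 N), for 0.2 s.
2. the wedge is in the gap at the thin stop and presses the tile flush against the backplate (x of backplate in the frame of jig between 0.071 and 0.079 m and y of backplate in the frame of jig between -0.004 and 0.004 m and z of backplate in the frame of jig below 0.0138 m and angle between each of backplate, tile's own z axis and vertical below 0.03 rad and x of backplate in the frame of tile below 0.0768 m and angle between the x axis of tile and the x axis of backplate, either way round below 0.02 rad and z of tile in the frame of jig below 0.0145 m and contact force between tile and backplate above 3 N and x of wedge in the frame of jig between -0.062 and -0.042 m and z of wedge in the frame of jig below 0.028 m and angle between wedge's own z axis and vertical below 0.12 rad and y of wedge in the frame of thin_stop between -0.012 and 0.012 m and contact force between the fingers and wedge above 4 N and contact force between wedge and tile above 3 N), for 0.2 s.
At the end, for the whole second after the job is handed in: Backplate on both pins, down on the base (1.8 mm); tile flat, flush (1.8 mm, 0.02 rad) and pressed over 3 N on the backplate; wedge upright (0.12 rad) at the thin stop (12 mm), nose 10 mm or more below the tile top, pressing the tile over 3 N and still gripped over 4 N; all at rest (all of step 2 and linear speed of each of tile, wedge below 0.02 m/s); the arm keeps its last pose, push and grip.
It fails at once if the jar is moved by more than 30 mm (distance of jar from where it was at the start of the episode above 0.03 m).
It fails at once if the beaker is moved by more than 30 mm (distance of beaker from where it was at the start of the episode above 0.03 m).
It fails at once if the dish is moved by more than 30 mm (distance of dish from where it was at the start of the episode above 0.03 m).
It also fails if it takes over 56 s, if anything falls off the work surface, if the arm or the gripper's body presses on something with over 40 N, if the wrist force passes 120 N, or if a joint passes its speed limit or range.

## Working session

There is one attempt and no reset: what is moved stays moved. The work goes in short steps, Python scripts to look and compute and a tool call to move; the robot and the scene stay as the last step left them, time stands still between calls to the robot, and variables do not carry over. Pictures are saved under pics/ and viewed, and the job is handed in when it is done.

Besides the shell and the picture viewer there is one more tool, called as name(argument=value, ...) on one line, values as JSON. move_arm: Moves the arm, as the interface text tells. Its arguments: {"type":"object","properties":{"plan":{"type":"array","items":{"type":"array","items":{"type":"array","items":{"type":"number"}}}},"force":{"type":"number"}},"required":["plan"]}

```bash
ls; mkdir -p pics
python3 - <<'E'
from plant import *
import cv2
print(get_state())
for n in ["scene","top","wrist"]:
    im=read_camera(n); cv2.imwrite(f"pics/{n}0.png",im[:,:,::-1])
    c=get_calibration(n); print(n,{k:(v.tolist() if hasattr(v,'tolist') else v) for k,v in c.items()})
E
```

```text
pics
{'time': 0.0, 'qpos': array([ 1.06202593e+00,  2.87204266e-01,  1.57816231e+00,  3.04405923e-05,
        1.27861210e+00, -1.49947778e-01]), 'dq': array([ 7.54102756e-06, -6.37021572e-04,  6.92152840e-04,  5.43163660e-04,
        2.45699542e-04, -1.77232222e-03]), 'joint_efforts': array([-1.33399080e-03, -4.05983484e+01, -2.92624640e+01, -1.55909838e-04,
        5.81917862e-03, -2.95086920e-06]), 'eef_pos': array([0.23665192, 0.63145855, 0.2299294 ]), 'tcp_rot': array([ 1.78454569e-01,  9.83947429e-01, -1.12417394e-03, -3.99650279e-04]), 'contact_force': array([ 0.72518161, -0.21320193,  0.4725286 ]), 'wrist_torque': array([-0.03627375,  0.01589596, -0.01010374]), 'opening': 0.9989143601326582}
scene {'mtx': [[500.88903014479644, 0.0, 319.45008612358805], [0.0, 500.88903014479644, 202.4502275298708], [0.0, 0.0, 1.0]], 'dist_coeffs': [-0.0995516080268465, 0.0, 0.0, 0.0, 0.0], 'extrinsics': [[0.8692732711885757, -0.3958159460654454, 0.29613124934297164, 0.9112881194288291], [0.4942650430991418, 0.7057894248231892, -0.5075069999300064, -0.6257101062287758], [-0.008126940833816954, 0
[... 348 characters left out ...]
873567731551825], [-0.9996537540478287, 0.023747684381341744, -0.011332232992989815, -0.008122041085609788], [-0.008925444016250542, 0.09910993223779968, 0.9950364605284228, 0.8929609566857515], [0.0, 0.0, 0.0, 1.0]]}
wrist {'mtx': [[296.0052013724748, 0.0, 320.8652222544283], [0.0, 296.0052013724748, 199.36654519399747], [0.0, 0.0, 1.0]], 'dist_coeffs': [-0.052534839284375, 0.0, 0.0, 0.0, 0.0], 'hand_eye': [[-0.0004290991988657351, 0.9657008969174229, 0.2596566840402159, 0.06616497332790389], [0.9999992511231494, 0.00011677940010353479, 0.0012182428781710962, 0.0011692555496172208], [0.0011461356883180561, 0.2596570123363794, -0.9657002238363245, -0.1420927779539013], [0.0, 0.0, 0.0, 1.0]]}
```

View pics/scene0.png

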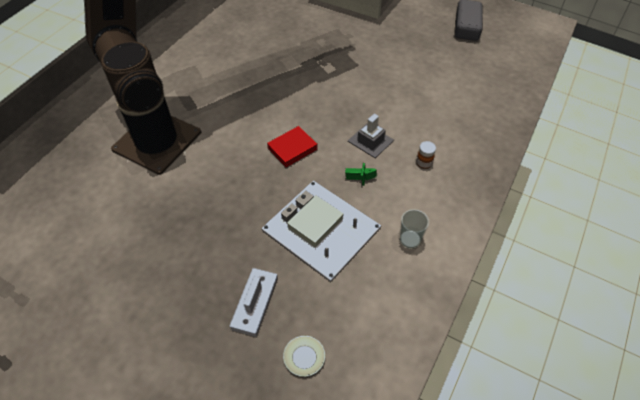

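View pics/top0.png

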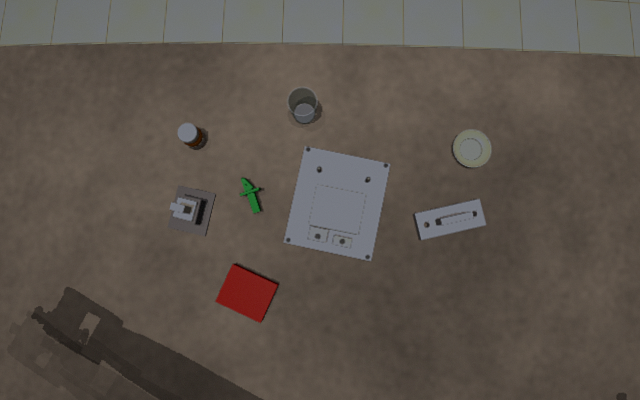

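View pics/wrist0.png

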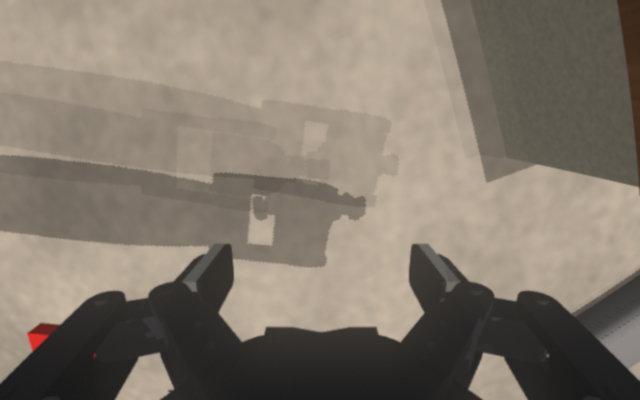

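```bash
cat > h.py <<'E'
from plant import *
import numpy as np, cv2
from scipy.spatial.transform import Rotation as R
def campose(cam,st=None):
    c=get_calibration(cam)
    if cam=="wrist":
        T=np.eye(4);T[:3,:3]=R.from_quat(st["tcp_rot"]).as_matrix();T[:3,3]=st["eef_pos"]
        E=T@np.array(c["hand_eye"])
    else: E=np.array(c["extrinsics"])
    return np.array(c["mtx"]),np.array(c["dist_coeffs"]),E
def ray(cam,px,st=None):
    K,D,E=campose(cam,st)
    u=cv2.undistortPoints(np.array(px,float).reshape(-1,1,2),K,D).reshape(-1,2)
    d=np.c_[u[:,0],-u[:,1],-np.ones(len(u))]@E[:3,:3].T
    return E[:3,3],d
def onz(cam,px,z,st=None):
    o,d=ray(cam,px,st)
    return o+d*((z-o[2])/d[:,2])[:,None]
def proj(cam,P,st=None):
    K,D,E=campose(cam,st)
    p=(np.array(P,float).reshape(-1,3)-E[:3,3])@E[:3,:3]
    p=p*[1,-1,-1]
    return cv2.projectPoints(p.reshape(-1,1,3),np.zeros(3),np.zeros(3),K,D)[0].reshape(-1,2)
def tri(obs):
    A=np.zeros((3,3));b=np.zeros(3)
    for o,d in obs:
        d=d.ravel()/np.linalg.norm(d);M=np.eye(3)-np.outer(d,d);A+=M;b+=M@o
    return np.linalg.solve(A,b)
def up(im,x0,y0,x1,y1,s,fn):
    cv2.imwrite(fn,cv2.resize(im[y0:y1,x0:x1,::-1],None,fx=s,fy=s,interpolation=cv2.INTER_CUBIC))
E
python3 - <<'E'
from h import *
ims={c:read_camera(c) for c in ["top","scene"]}
up(ims["top"],270,135,410,275,5,"pics/topjig.png")
up(ims["scene"],250,170,390,290,5,"pics/scjig.png")
Z={"jig":0,"seat":.012,"backplate":0,"rib":.0445,"tile":.012,"wedge":.01,"handle":.0705,"thin_stop":.012,"thin_edge":.038,"thick_stop":.012,"rack":0,"jar":0,"beaker":0,"dish":0}
for q,z in Z.items():
    o=[]
    for c in ["top","scene"]:
        r=pinpoint(c,q)
        for e in r[:3]:
            print(q,c,round(e["p"],2),np.round(e["centre"],1),np.round(onz(c,e["centre"],z),4)[0])
E
```

```text
jig scene 0.73 [314.7 225.7] [ 0.5502 -0.0322  0.    ]
seat top 0.75 [343.8 177.3] [ 0.6256 -0.0439  0.012 ]
seat top 0.49 [444.  218.9] [ 0.537  -0.2702  0.012 ]
seat scene 0.9 [342.3 237.6] [ 0.6307 -0.0361  0.012 ]
seat scene 0.52 [371.5 135.4] [0.5419 0.3078 0.012 ]
backplate top 0.64 [446.6 219. ] [ 0.5376 -0.2797  0.    ]
backplate scene 0.64 [253.  303.9] [ 0.534  -0.2868  0.    ]
backplate scene 0.62 [426.4 161.9] [0.7151 0.3029 0.    ]
rib scene 0.8 [250.8 293.9] [ 0.5322 -0.2835  0.0445]
tile top 0.82 [245.6 288. ] [0.3737 0.1679 0.012 ]
tile top 0.68 [338.7 211.6] [ 0.5479 -0.034   0.012 ]
tile scene 0.73 [311.5 223.4] [ 0.5439 -0.037   0.012 ]
tile scene 0.64 [294.8 147.8] [0.3754 0.1598 0.012 ]
tile scene 0.15 [292.9 213.2] [ 0.4871 -0.0332  0.012 ]
wedge top 0.9 [192.3 207.7] [0.5487 0.2974 0.01  ]
wedge top 0.59 [244.1 174.3] [0.6277 0.1825 0.01  ]
wedge scene 0.81 [375.5 176.6] [0.6173 0.1783 0.01  ]
wedge scene 0.67 [370.6 136.9] [0.5416 0.303  0.01  ]
handle top 0.95 [179.6 209.7] [0.5396 0.3036 0.0705]
handle top 0.93 [253.3 204.4] [0.5546 0.1471 0.0705]
handle top
[... 559 characters left out ...]
 0.012 ]
rack top 0.66 [190.2 209.6] [0.5449 0.3055 0.    ]
rack scene 0.93 [373.3 144.2] [0.5573 0.29   0.    ]
rack scene 0.19 [302.1 204. ] [0.4879 0.0102 0.    ]
jar top 0.91 [195.  139.2] [0.7097 0.3042 0.    ]
jar scene 0.7 [307.2 356.6] [ 0.7041 -0.3318  0.    ]
jar scene 0.69 [418.3 163.7] [0.698  0.2856 0.    ]
jar scene 0.43 [315.6 226.3] [ 0.5531 -0.0327  0.    ]
beaker top 0.59 [305.8 113.8] [0.7752 0.047  0.    ]
beaker scene 0.74 [408.9 237.2] [0.7715 0.0525 0.    ]
dish top 0.79 [469.1 149.1] [ 0.7009 -0.3338  0.    ]
dish top 0.46 [338.3 212.4] [ 0.5469 -0.0335  0.    ]
dish scene 0.9 [303.9 356.6] [ 0.6979 -0.3353  0.    ]
dish scene 0.41 [372.1 143. ] [0.5523 0.2925 0.    ]
```

View pics/topjig.png

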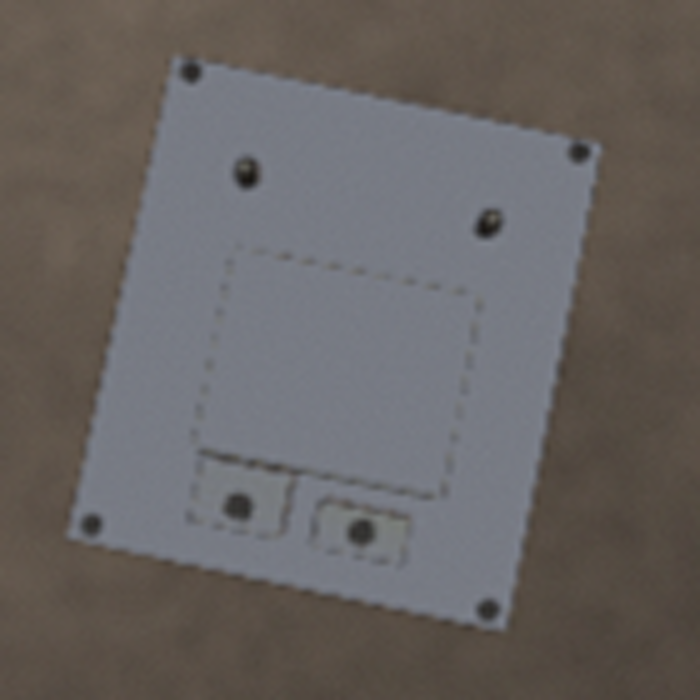

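View pics/scjig.png

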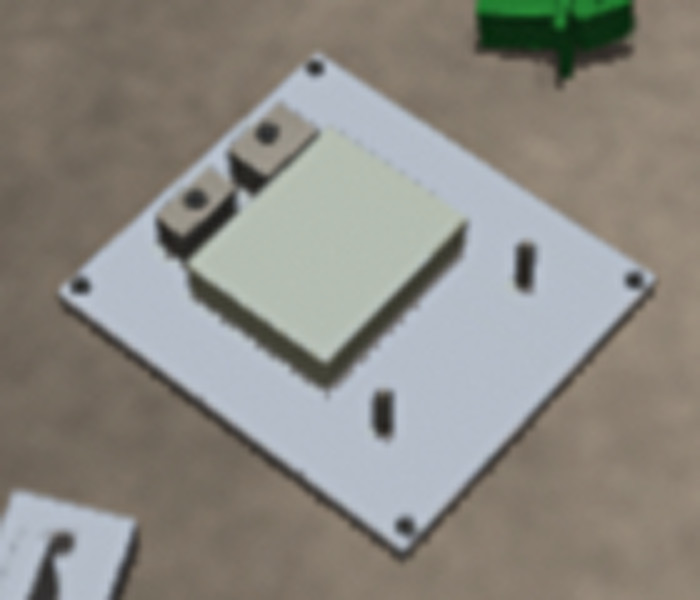

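```bash
cat > fit.py <<'E'
from h import *
from scipy.optimize import least_squares
# jig pts
C={"fl":(125,100,12),"fr":(125,-100,12),"br":(-100,-100,12),"bl":(-100,100,12),"pl":(75,55,44),"pr":(75,-55,44)}
top={"fl":(177,57),"fr":(600,147),"br":(507,630),"bl":(70,538),"pl":(246,166),"pr":(489,217)}
sc={"bl":(318,50),"fl":(656,277),"fr":(404,552),"br":(60,292),"pl":(525,246),"pr":(384,395)}
def px(d,off): return {k:((np.array(v)+.5)/5-.5+off) for k,v in d.items()}
top=px(top,(270,135));sc=px(sc,(250,170))
def W(p,k,z):
    c,s=np.cos(p[2]),np.sin(p[2]);P=np.array([C[i] for i in k])/1000.
    return np.c_[p[0]+c*P[:,0]-s*P[:,1],p[1]+s*P[:,0]+c*P[:,1],P[:,2]+z]
for cams in (["top"],["scene"],["top","scene"]):
    def f(p):
        r=[]
        for n in cams:
            d=top if n=="top" else sc
            r.append((proj(n,W(p,list(d),0))-np.array(list(d.values()))).ravel())
        return np.concatenate(r)
    s=least_squares(f,[.55,-.03,-.1]);print(cams,np.round(s.x,4),"rms",np.sqrt(np.mean(s.fun**2)));print(np.round(s.fun.reshape(-1,2),1).tolist())
    print("seat",np.round(W(s.x,["pl","pr"],0).mean(0),4))
E
python3 fit.py
```

```text
['top'] [ 0.556  -0.0278 -0.1828] rms 0.6216608577735283
[[-0.8, -0.7], [0.8, -0.9], [0.1, 0.7], [-0.8, 0.4], [-0.1, 0.2], [0.8, 0.2]]
seat [ 0.6298 -0.0415  0.044 ]
['scene'] [ 0.5571 -0.0309 -0.1861] rms 0.3724902565403234
[[-0.1, 0.1], [0.6, 0.0], [-0.0, 0.2], [-0.9, -0.1], [0.6, -0.2], [-0.1, -0.2]]
seat [ 0.6308 -0.0448  0.044 ]
['top', 'scene'] [ 0.5564 -0.029  -0.1842] rms 0.6910859469130523
[[-0.2, -0.9], [1.4, -1.0], [0.6, 0.6], [-0.3, 0.1], [0.4, 0.0], [1.3, 0.1], [-0.1, -0.5], [0.7, -0.8], [0.2, -0.6], [-0.7, -0.7], [0.7, -0.9], [0.1, -0.9]]
seat [ 0.6301 -0.0427  0.044 ]
```

```bash
cat >> h.py <<'E'
def target(pos,yawy,n,st=None,rows=5):
    """print rows to reach pos (TCP) with tool y at world angle yawy(deg), tool down, in n calls total"""
    st=st or get_state()
    Rc=R.from_quat(st["tcp_rot"])
    y=np.radians(yawy); 
    Y=np.array([np.cos(y),np.sin(y),0]);Zt=np.array([0,0,-1.]);X=np.cross(Y,Zt)
    Rt=R.from_matrix(np.c_[X,Y,Zt])
    rv=np.degrees((Rc.inv()*Rt).as_rotvec())
    # choose half-turn
    if np.linalg.norm(rv)>91:
        Rt=R.from_matrix(np.c_[-X,-Y,Zt]); rv=np.degrees((Rc.inv()*Rt).as_rotvec())
    sh=Rc.inv().apply(np.array(pos)-st["eef_pos"])
    print("total turn",np.round(rv,2),"shift",np.round(sh,4),"dist",round(np.linalg.norm(sh),3),"rows min",max(np.linalg.norm(sh)/.0625,np.linalg.norm(rv)/10.7))
    return rv,sh
E
python3 - <<'E'
from h import *
top=read_camera("top");sc=read_camera("scene")
up(top,405,190,495,250,8,"pics/topbp.png")
up(sc,220,260,290,340,7,"pics/scbp.png")
up(top,160,170,280,260,6,"pics/topwedge.png")
target([.53,-.0,.25],40,1)
E
```

```text
total turn [-0.   -0.   29.44] shift [-0.4963 -0.4889 -0.0187] dist 0.697 rows min 11.150044954732923
```

View pics/topbp.png

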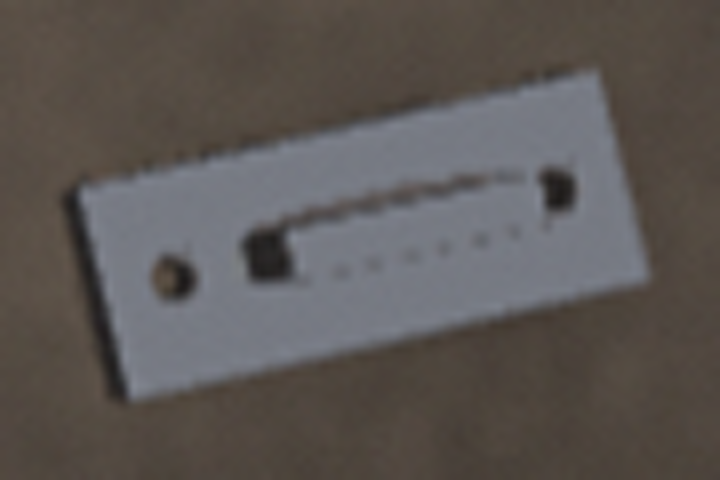

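View pics/scbp.png

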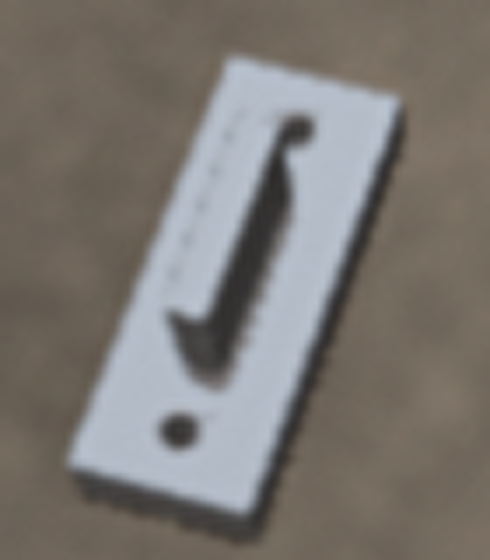

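View pics/topwedge.png

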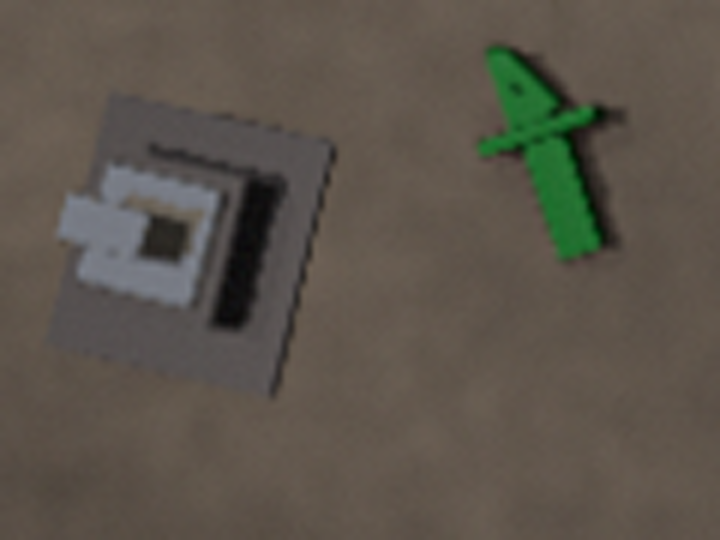

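move_arm(plan=[[[0,0,6,-0.043,-0.042,-0.003,0.0854],[0,0,12,-0.087,-0.085,-0.005,0.0854],[0,0,18,-0.13,-0.128,-0.007,0.0854],[0,0,24,-0.174,-0.171,-0.009,0.0854],[0,0,30,-0.218,-0.214,-0.01,0.0854]]])

```text
time: 2.38
eef_pos: [0.3666, 0.3534, 0.2418]
tcp_rot: [0.428, 0.904, 0.001, 0.0]
contact_force: [0.5, 0.7, 0.5]
opening: 1.0
```

```bash
cat > fitbp.py <<'E'
from h import *
from scipy.optimize import least_squares
C={"a":(30,75,22),"b":(30,-75,22),"c":(-30,-75,22),"d":(-30,75,22)}
top={"a":(80,188),"b":(600,70),"c":(650,282),"d":(128,402)}
sc={"d":(233,60),"a":(402,105),"b":(250,508),"c":(68,462)}
top={k:((np.array(v)+.5)/8-.5+(405,190)) for k,v in top.items()}
sc={k:((np.array(v)+.5)/7-.5+(220,260)) for k,v in sc.items()}
def W(p,k):
    c,s=np.cos(p[2]),np.sin(p[2]);P=np.array([C[i] for i in k])/1000.
    return np.c_[p[0]+c*P[:,0]-s*P[:,1],p[1]+s*P[:,0]+c*P[:,1],P[:,2]]
for cams in (["top"],["scene"],["top","scene"]):
    f=lambda p: np.concatenate([(proj(n,W(p,list(d)))-np.array(list(d.values()))).ravel() for n,d in (("top",top),("scene",sc)) if n in cams])
    s=least_squares(f,[.535,-.28,.2]);print(cams,np.round(s.x,4),"rms",np.sqrt(np.mean(s.fun**2)))
E
python3 fitbp.py
python3 -c "
from h import *
target([.536,-.1,.25],13,1)"
```

```text
['top'] [ 0.5367 -0.2814  0.2406] rms 0.1841697686983637
['scene'] [ 0.5371 -0.283   0.2391] rms 0.47251483953004936
['top', 'scene'] [ 0.5368 -0.2822  0.2399] rms 0.44134835151896884
total turn [ 0.08  0.   26.27] shift [-0.4583 -0.1558 -0.0083] dist 0.484 rows min 7.745563673320144
```

move_arm(plan=[[[0,0,5,-0.056,-0.019,-0.001,0.0854],[0,0,10,-0.112,-0.038,-0.002,0.0854],[0,0,15,-0.168,-0.057,-0.003,0.0854],[0,0,20,-0.224,-0.076,-0.004,0.0854],[0,0,26,-0.282,-0.096,-0.005,0.0854]]])

```text
time: 3.0
eef_pos: [0.4712, 0.0725, 0.2473]
tcp_rot: [0.622, 0.783, 0.001, 0.001]
contact_force: [0.9, 1.5, 0.2]
opening: 0.998
```

```bash
python3 -c "
from h import *
target([.537,-.282,.20],13.75,1)"
```

```text
total turn [ 0.16 -0.   -0.67] shift [-0.3602 -0.0163  0.0473] dist 0.364 rows min 5.8182425319462165
```

move_arm(plan=[[[0,0,0,-0.05,0,0,0.0854],[0,0,0,-0.1,0,0,0.0854],[0,0,0,-0.15,0,0,0.0854],[0,0,0,-0.17,0.03,0,0.0854],[0,0,0,-0.17,0.04,0,0.0854]]])

```text
time: 3.62
eef_pos: [0.5496, -0.0853, 0.2474]
tcp_rot: [0.623, 0.782, 0.001, 0.001]
contact_force: [-0.3, -1.0, -0.4]
opening: 1.001
```

```bash
python3 -c "
from h import *
import pickle
st=get_state(); im=read_camera('wrist'); pickle.dump((st,im),open('w1.pkl','wb'))
cv2.imwrite('pics/w1.png',im[:,:,::-1]); print(st['eef_pos'],np.abs(st['dq']).max())
target([.537,-.282,.20],13.75,1)"
```

```text
[ 0.54958509 -0.08532807  0.24739298] 0.1424805054538009
total turn [ 0.18 -0.03 -0.71] shift [-0.1899 -0.0573  0.047 ] dist 0.204 rows min 3.2615411747263647
```

View pics/w1.png

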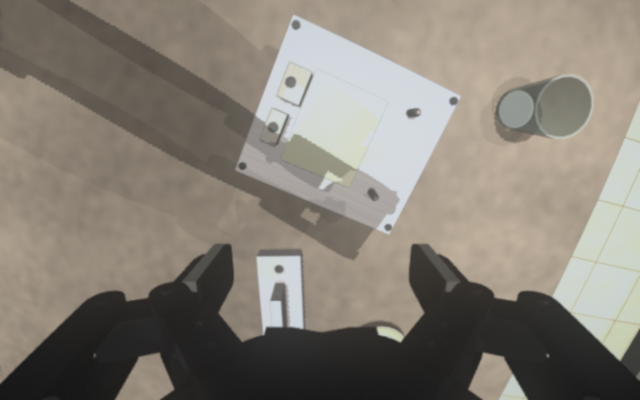

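move_arm(plan=[[[0,0,0,-0.045,-0.012,0,0.0854],[0,0,0,-0.09,-0.026,0,0.0854],[0,0,0,-0.135,-0.04,0.015,0.0854],[0,0,-0.7,-0.18,-0.054,0.03,0.0854],[0,0,-0.7,-0.19,-0.057,0.047,0.0854]]])

```text
time: 4.3
eef_pos: [0.5368, -0.2832, 0.1998]
tcp_rot: [0.618, 0.786, 0.001, 0.001]
contact_force: [0.3, 0.7, -0.1]
opening: 1.003
```

move_arm(plan=[[[0,0,0,0,0,0,0.0854],[0,0,0,0,0,0,0.0854],[0,0,0,0,0,0,0.0854],[0,0,0,0,0,0,0.0854],[0,0,0,0,0,0,0.0854]]])

```text
time: 4.92
eef_pos: [0.5371, -0.2828, 0.2003]
tcp_rot: [0.618, 0.786, 0.001, 0.001]
contact_force: [0.6, -0.8, 0.4]
opening: 1.004
```

```bash
python3 -c "
from h import *
import pickle
st=get_state(); im=read_camera('wrist'); pickle.dump((st,im),open('w2.pkl','wb'))
cv2.imwrite('pics/w2.png',im[:,:,::-1]); print(st['eef_pos'],np.abs(st['dq']).max())
for q in ['rib','backplate']:
  for e in pinpoint('wrist',q)[:2]: print(q,e['p'],e['centre'],onz('wrist',e['centre'],.0445 if q=='rib' else 0,st))
# overlay
a=.2399;c,s=np.cos(a),np.sin(a)
for P in ((30,75,22),(30,-75,22),(-30,-75,22),(-30,75,22),(0,55,22),(0,-55,22),(7,35,67),(7,-35,67),(-7,-35,67),(-7,35,67)):
  x,y,z=np.array(P)/1000; print(P,proj('wrist',[.5368+c*x-s*y,-.2822+s*x+c*y,z],st)[0].round(1))
"
```

```text
[ 0.53705911 -0.28282772  0.20025726] 0.004589338302168474
rib 0.94 [321.4, 181.9] [[ 0.536896   -0.27773892  0.0445    ]]
backplate 0.93 [320.9, 176.0] [[ 0.53702542 -0.27997679  0.        ]]
(30, 75, 22) [348.9 111. ]
(30, -75, 22) [346.  244.4]
(-30, -75, 22) [294.8 244.5]
(-30, 75, 22) [291.4 111.1]
(0, 55, 22) [320.2 130.6]
(0, -55, 22) [320.4 228.4]
(7, 35, 67) [327.8 154.4]
(7, -35, 67) [327.4 225.6]
(-7, -35, 67) [313.3 225.6]
(-7, 35, 67) [312.7 154.4]
```

View pics/w2.png

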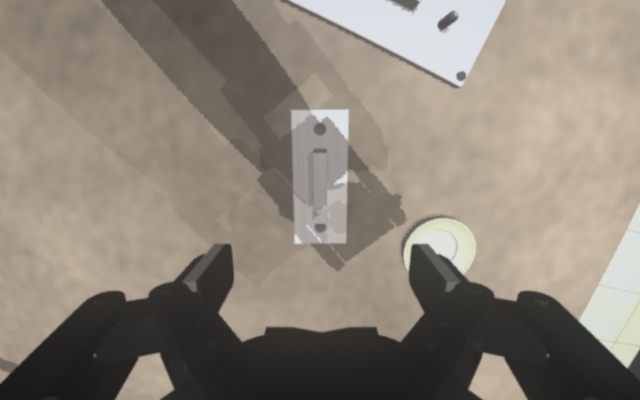

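move_arm(plan=[[[0,0,0,0.001,0,0.05,0.0854],[0,0,0,0.001,0,0.1,0.06],[0,0,0,0.001,0,0.14,0.05],[0,0,0,0.001,0,0.166,0.045],[0,0,0,0.001,0,0.166,0.045]]], force=60)

```text
time: 5.7
eef_pos: [0.5353, -0.2807, 0.0311]
tcp_rot: [0.618, 0.786, 0.001, -0.002]
contact_force: [0.3, 0.2, 0.4]
opening: 0.526
```

```bash
python3 -c "
from h import *
st=get_state(); im=read_camera('wrist')
cv2.imwrite('pics/w3.png',im[:,:,::-1]); print(st)
a=.2399;c,s=np.cos(a),np.sin(a)
for P in ((30,75,22),(30,-75,22),(-30,-75,22),(-30,75,22),(7,35,67),(-7,35,67)):
  x,y,z=np.array(P)/1000; print(P,proj('wrist',[.5368+c*x-s*y,-.2822+s*x+c*y,z],st)[0].round(1))
"
```

```text
{'time': 5.7, 'qpos': array([-0.65176856,  0.37330009,  1.86915417,  0.00327725,  0.90321698,
       -0.8921296 ]), 'dq': array([ 0.00185359, -0.0457426 , -0.04503176, -0.00052874,  0.00836553,
       -0.00076024]), 'joint_efforts': array([-1.06430773e-01, -3.73322511e+01, -2.32367545e+01,  7.97171324e-04,
       -6.65293168e-02, -1.27610971e-05]), 'eef_pos': array([ 0.53531877, -0.28072423,  0.03110954]), 'tcp_rot': array([ 0.61802849,  0.78615201,  0.00125723, -0.00205638]), 'contact_force': array([0.27675425, 0.22283618, 0.44438118]), 'wrist_torque': array([-0.00205955,  0.05295586,  0.02167515]), 'opening': 0.5255839830869945}
(30, 75, 22) [383.5 106.8]
(30, -75, 22) [370.3 357.4]
(-30, -75, 22) [275.  357.4]
(-30, 75, 22) [261.7 107. ]
(7, 35, 67) [341.7 211.7]
(-7, 35, 67) [304.5 211.8]
```

View pics/w3.png

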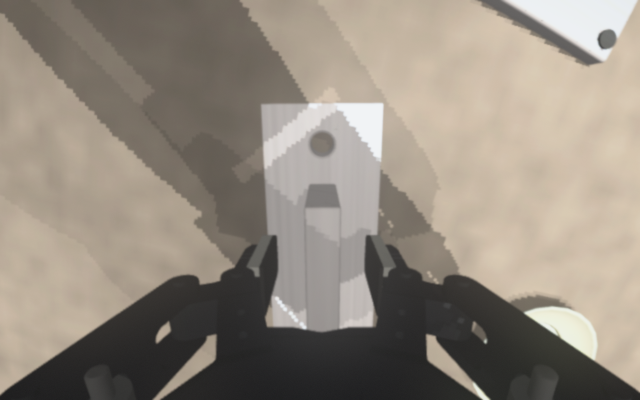

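move_arm(plan=[[[0,0,0,0,0,0,0.005],[0,0,0,0,0,0,0.005],[0,0,0,0,0,0,0.005],[0,0,0,0,0,0,0.005],[0,0,0,0,0,0,0.005]]], force=70)

```text
time: 6.38
eef_pos: [0.5374, -0.2826, 0.0352]
tcp_rot: [0.618, 0.786, 0.001, 0.001]
contact_force: [-1.6, 0.0, 6.9]
opening: 0.155
```

```bash
python3 -c "
from h import *
st=get_state(); im=read_camera('wrist')
cv2.imwrite('pics/w4.png',im[:,:,::-1]); print(st['eef_pos'],st['opening'],st['contact_force'],st['wrist_torque'])
target([.56,-.2,.2],0,1)
"
```

```text
[ 0.53741466 -0.28262452  0.03520546] 0.15541668163928135 [-1.63312825  0.02848176  6.86808934] [-0.09588498  0.40981032  0.01224619]
total turn [ 0.19  0.02 13.67] shift [ 0.0748  0.042  -0.1647] dist 0.186 rows min 2.971434684865515
```

View pics/w4.png

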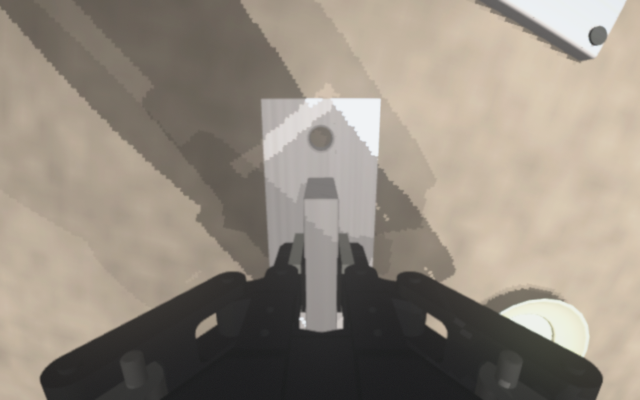

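```bash
python3 -c "
from h import *
st=get_state()
P=onz('wrist',[[262,98],[380,98],[320.5,135.5]],.022,st);print(P)
Rc=R.from_quat(st['tcp_rot']); print(Rc.inv().apply(P-st['eef_pos']).round(4))
"
```

```text
[[ 0.49061206 -0.21413926  0.022     ]
 [ 0.54807656 -0.20017539  0.022     ]
 [ 0.52346976 -0.22527484  0.022     ]]
[[ 0.0776 -0.0293  0.0131]
 [ 0.0776  0.0298  0.0133]
 [ 0.059  -0.0001  0.0132]]
```

move_arm(plan=[[[0,0,0,0,0,-0.02,0.005],[0,0,0,0,0,-0.05,0.005],[0,0,0,0,0,-0.09,0.005],[0,0,5,0.03,0.01,-0.12,0.005],[0,0,12,0.07,0.03,-0.13,0.005]]])

```text
time: 7.05
eef_pos: [0.5502, -0.2078, 0.168]
tcp_rot: [0.699, 0.715, 0.002, 0.003]
contact_force: [1.0, 0.7, -5.6]
opening: 0.156
```

```bash
python3 -c "
from h import *
st=get_state(); im=read_camera('wrist')
cv2.imwrite('pics/w5.png',im[:,:,::-1]); print(st['eef_pos'],st['opening'],st['contact_force'],st['wrist_torque'])
target([.630,-.0427,.16],-10.55,1)
"
```

```text
[ 0.55022083 -0.20779807  0.16804684] 0.15643920073278098 [ 1.03103897  0.71806924 -5.61508149] [ 0.01285529 -0.05564203  0.00083649]
total turn [ 0.39 -0.34 11.85] shift [0.1567 0.0824 0.0096] dist 0.177 rows min 2.837088950888086
```

View pics/w5.png

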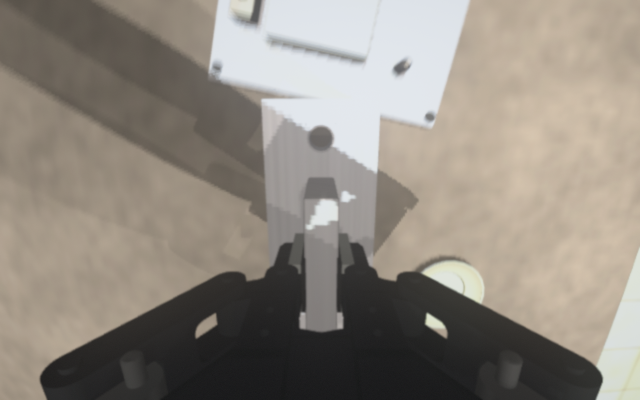

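```bash
python3 -c "
from h import *
target([.6026,-.190,.168],-10.55,1)
"
```

```text
total turn [ 0.39 -0.34 11.85] shift [0.0101 0.0517 0.0006] dist 0.053 rows min 1.1089366054385463
```

move_arm(plan=[[[0.2,-0.2,6,0.005,0.025,0,0.005],[0.4,-0.3,12,0.01,0.052,0,0.005],[0.4,-0.3,12,0.01,0.052,0,0.005],[0.4,-0.3,12,0.01,0.052,0,0.005],[0.4,-0.3,12,0.01,0.052,0,0.005]]])

```text
time: 7.72
eef_pos: [0.6018, -0.1901, 0.1679]
tcp_rot: [0.77, 0.638, -0.0, -0.001]
contact_force: [0.4, 0.7, -5.6]
opening: 0.153
```

```bash
python3 -c "
from h import *
import pickle
st=get_state(); im=read_camera('wrist');pickle.dump((st,im),open('w6.pkl','wb'))
cv2.imwrite('pics/w6.png',im[:,:,::-1]); print(st['eef_pos'],st['tcp_rot'],np.abs(st['dq']).max())
up(im,340,20,480,160,5,'pics/w6c.png')
"
```

```text
[ 0.60179236 -0.19012026  0.16794591] [ 7.69942913e-01  6.38111776e-01 -1.61586019e-04 -1.11613439e-03] 0.0055576709353916745
```

View pics/w6.png

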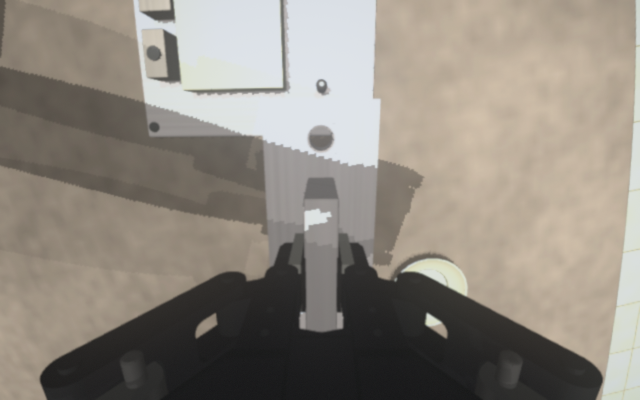

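View pics/w6c.png

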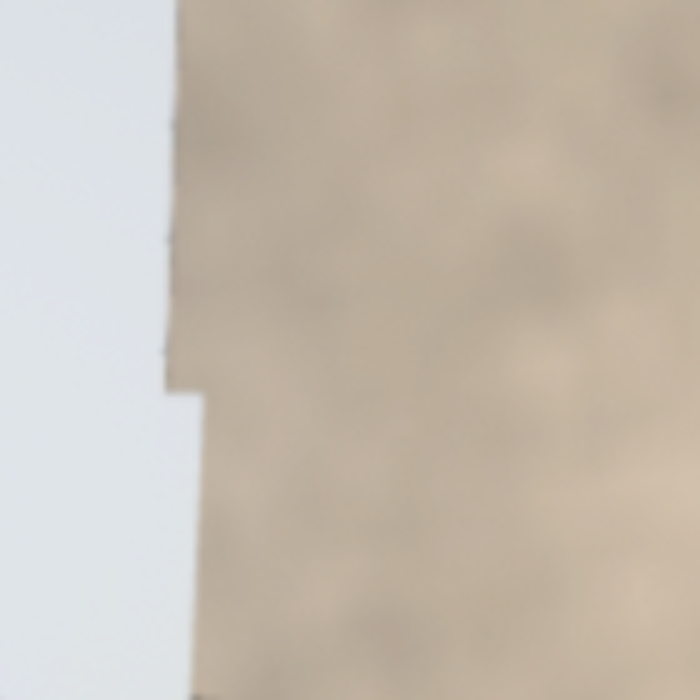

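Crop the pin and the plate hole instead.

```bash
python3 -c "
from h import *
import pickle
st,im=pickle.load(open('w6.pkl','rb'))
up(im,270,60,380,150,7,'pics/w6d.png')
# predictions
a=-.1842;c,s=np.cos(a),np.sin(a)
for P in ((75,-55,12),(75,-55,46),(-100,-100,12),(125,-100,12),(125,0,12)):
  x,y,z=np.array(P)/1000; print(P,proj('wrist',[.5564+c*x-s*y,-.029+s*x+c*y,z],st)[0].round(1))
"
```

```text
(75, -55, 12) [322.3  89.5]
(75, -55, 46) [322.4  85.5]
(-100, -100, 12) [149.1 138.9]
(125, -100, 12) [372.9 137.3]
(125, 0, 12) [376.7  27.1]
```

View pics/w6d.png

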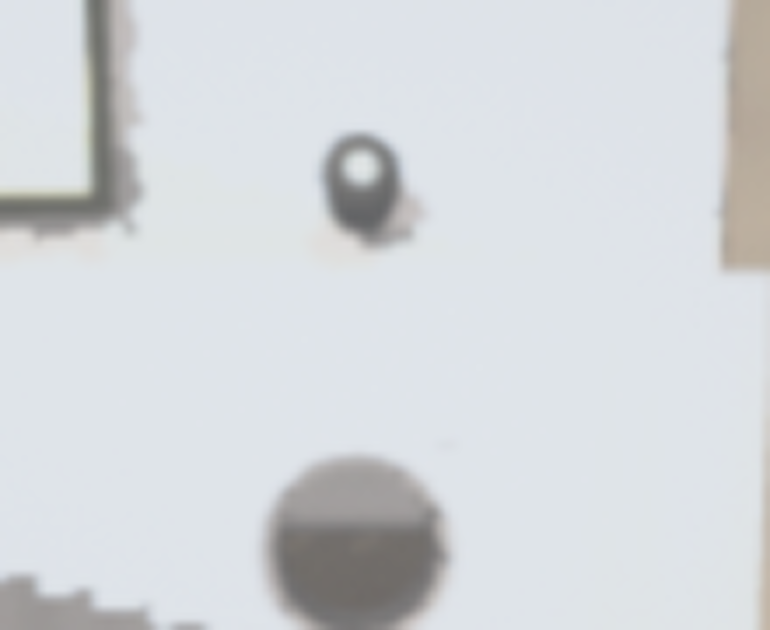

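```bash
python3 -c "
from h import *
import pickle
st,im=pickle.load(open('w6.pkl','rb'))
Rc=R.from_quat(st['tcp_rot'])
p=onz('wrist',[[321.1,83.3]],.046,st); print('pin',p,Rc.inv().apply(p-st['eef_pos']))
h=onz('wrist',[[320.5,137.0]],st['eef_pos'][2]-.0132,st); print('hole',Rc.inv().apply(h-st['eef_pos']))
target([.630-.08*.183,-.0427-.08*.983,.168],-10.55,1)
"
```

```text
pin [[ 0.61932724 -0.09485295  0.046     ]] [[ 0.09672311 -0.00021907  0.12206035]]
hole [[ 0.05824113 -0.0005178   0.0132695 ]]
total turn [-0.08 -0.06 -0.16] shift [0.0702 0.0004 0.0002] dist 0.07 rows min 1.1228385794615652
```

move_arm(plan=[[[0,0,0,0.035,0,0,0.005],[0,0,0,0.07,0,0,0.005],[0,0,0,0.07,0,0,0.005],[0,0,0,0.07,0,0,0.005],[0,0,0,0.07,0,0,0.005]]])

```text
time: 8.4
eef_pos: [0.6148, -0.1224, 0.1683]
tcp_rot: [0.77, 0.638, -0.0, -0.001]
contact_force: [0.1, -0.5, -5.8]
opening: 0.152
```

```bash
python3 -c "
from h import *
import pickle
st=get_state(); im=read_camera('wrist');pickle.dump((st,im),open('w7.pkl','wb'))
cv2.imwrite('pics/w7.png',im[:,:,::-1]); print(st['eef_pos'],st['tcp_rot'],np.abs(st['dq']).max())
up(im,270,20,380,110,7,'pics/w7c.png')
"
```

```text
[ 0.61475819 -0.12241955  0.16831478] [ 7.70366965e-01  6.37600293e-01 -1.29226404e-04 -7.67894276e-04] 0.002827420921450212
```

View pics/w7.png

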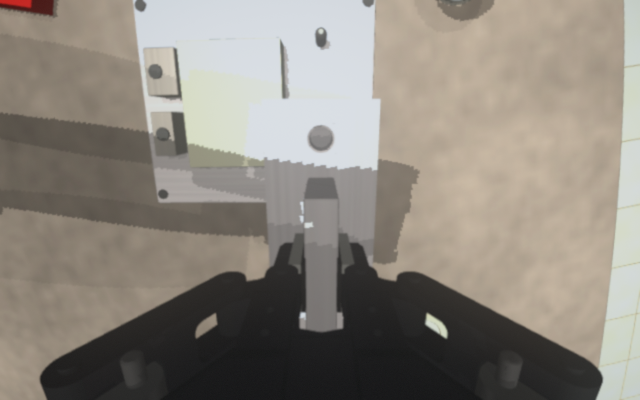

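View pics/w7c.png

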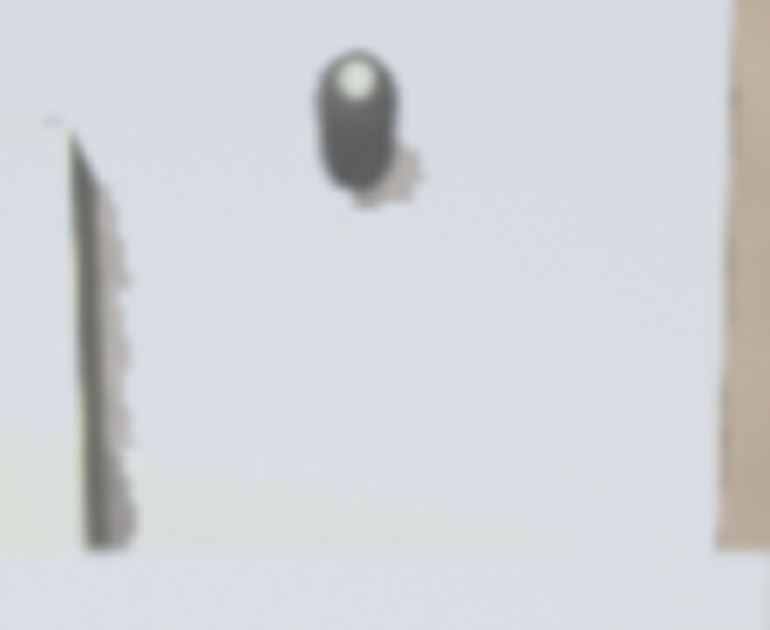

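```bash
python3 -c "
from h import *
import pickle
stA,_=pickle.load(open('w6.pkl','rb'));stB,_=pickle.load(open('w7.pkl','rb'))
A=onz('wrist',[[321.1,83.3]],.046,stA)[0];B=onz('wrist',[[320.4,30.7]],.046,stB)[0]
print(A,B,'dist',np.linalg.norm(A-B),'yaw of jig',np.degrees(np.arctan2(-(B-A)[0],(B-A)[1])))
Rc=R.from_quat(stB['tcp_rot']);M=(A+B)/2
print('mid',M, 'in tool',Rc.inv().apply(M-stB['eef_pos']), 'tool yaw',np.degrees(np.arctan2(*Rc.as_matrix()[[1,0],1])))
"
```

```text
[ 0.61932599 -0.09485311  0.046     ] [0.63958914 0.01312586 0.046     ] dist 0.10986379892962712 yaw of jig -10.628414589528424
mid [ 0.62945756 -0.04086363  0.046     ] in tool [ 0.08277067 -0.00064017  0.12238036] tool yaw -10.77371869802489
```

move_arm(plan=[[[0,0,-0.1,0.04,0,0,0.005],[0,0,-0.15,0.08,0,0,0.005],[0,0,-0.15,0.08,0,0.04,0.005],[0,0,-0.15,0.08,0,0.075,0.005],[0,0,-0.15,0.08,0,0.075,0.005]]])

```text
time: 9.07
eef_pos: [0.6264, -0.0436, 0.0892]
tcp_rot: [0.77, 0.638, -0.003, -0.005]
contact_force: [-0.0, 0.1, -5.4]
opening: 0.156
```

```bash
python3 -c "
from h import *
import pickle
st=get_state(); im=read_camera('wrist');sc=read_camera('scene')
cv2.imwrite('pics/w8.png',im[:,:,::-1]); print(st['eef_pos'],st['tcp_rot'],np.abs(st['dq']).max(),st['contact_force'])
up(sc,280,150,400,270,6,'pics/s8.png')
target([.6295,-.0427,.05],-10.6,1)
Rc=R.from_quat(st['tcp_rot']);
print(Rc.inv().apply(np.array([.62946,-.04086,.046])-st['eef_pos']))
"
```

```text
[ 0.62642104 -0.04355136  0.08918339] [ 0.76976851  0.63830008 -0.00297415 -0.00453904] 0.06263649463165166 [-0.01187344  0.08857753 -5.4166395 ]
total turn [-0.03 -0.05 -0.08] shift [ 0.0015 -0.001   0.0441] dist 0.044 rows min 0.7065836344098465
[0.00315493 0.0029538  0.04315791]
```

View pics/s8.png

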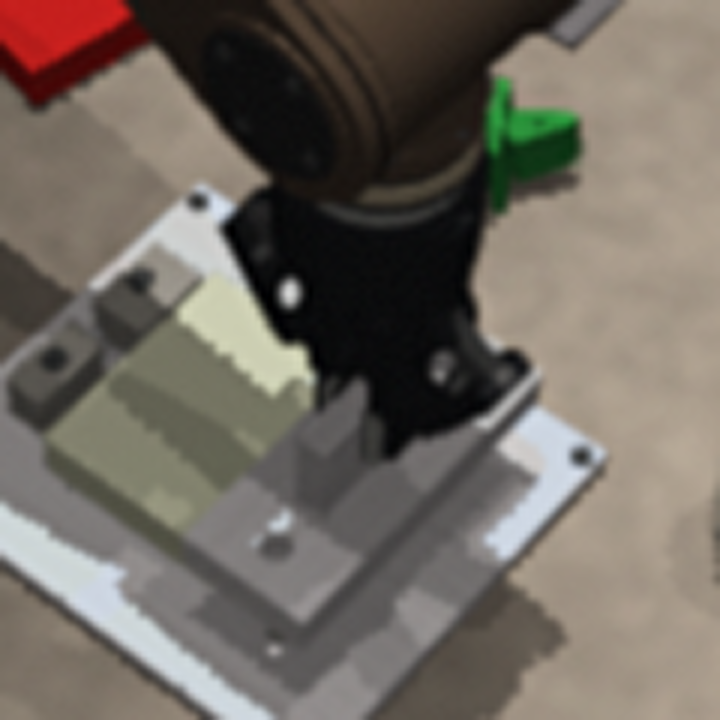

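View pics/w8.png

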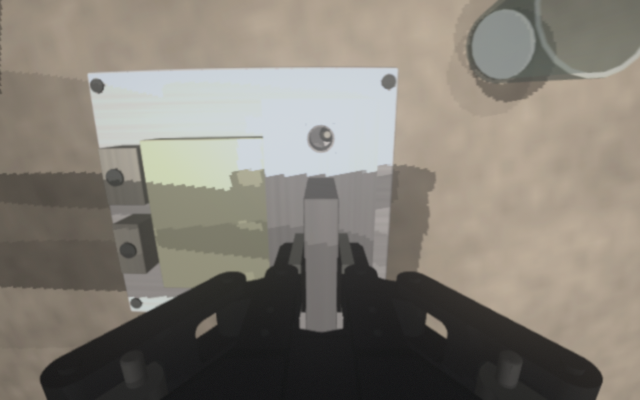

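move_arm(plan=[[[0,0,0,0.001,0.002,0,0.005],[0,0,0,0.001,0.002,0,0.005],[0,0,0,0.001,0.002,0,0.005],[0,0,0,0.001,0.002,0,0.005],[0,0,0,0.001,0.002,0,0.005]]])

```text
time: 9.8
eef_pos: [0.6323, -0.0437, 0.0941]
tcp_rot: [0.77, 0.638, 0.0, -0.0]
contact_force: [-0.7, -0.3, -6.0]
opening: 0.154
```

```bash
python3 -c "
from h import *
import pickle
st=get_state(); im=read_camera('wrist')
print(st['eef_pos'],st['tcp_rot'],np.abs(st['dq']).max(),st['contact_force'])
up(im,270,90,370,180,7,'pics/w9c.png')
Rc=R.from_quat(st['tcp_rot']);
print(Rc.as_matrix()[:,2])
print(Rc.inv().apply(np.array([.62946,-.04086,.046])-st['eef_pos']))
"
```

```text
[ 0.63226498 -0.04374356  0.09409963] [ 7.69792431e-01  6.38294098e-01  1.44574899e-04 -4.87695262e-04] 0.0013940102509774472 [-0.66776016 -0.33512853 -5.95917503]
[-4.00000688e-04  9.35410852e-04 -9.99999483e-01]
[ 0.00227367 -0.00326316  0.04810342]
```

View pics/w9c.png

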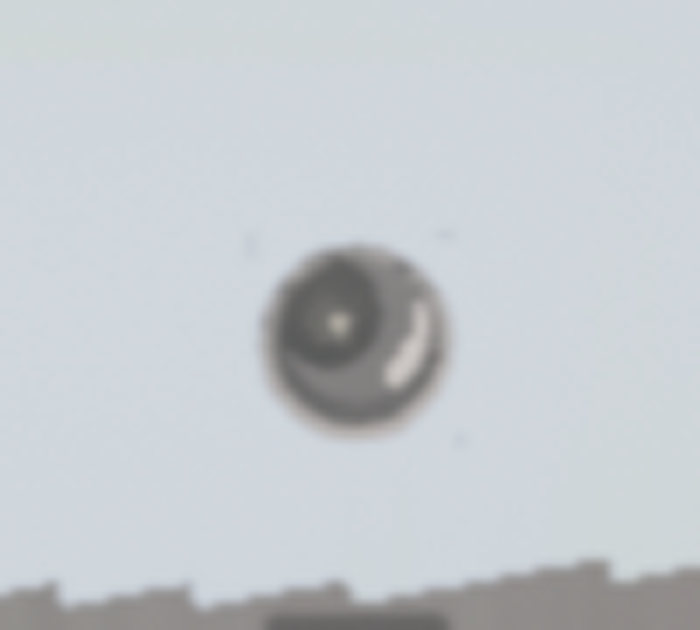

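move_arm(plan=[[[0,0,0,0,-0.0028,0,0.005],[0,0,0,0,-0.0028,0.005,0.005],[0,0,0,0,-0.0028,0.01,0.005],[0,0,0,0,-0.0028,0.011,0.005],[0,0,0,0,-0.0028,0.011,0.005]]])

```text
time: 10.48
eef_pos: [0.6294, -0.0432, 0.0828]
tcp_rot: [0.77, 0.638, -0.0, -0.001]
contact_force: [1.9, -0.7, -5.2]
opening: 0.153
```

```bash
python3 -c "
from h import *
import pickle
st=get_state(); im=read_camera('wrist')
print(st['eef_pos'],st['tcp_rot'],np.abs(st['dq']).max(),st['contact_force'])
up(im,270,90,370,180,7,'pics/w10c.png')
Rc=R.from_quat(st['tcp_rot']);
print(Rc.as_matrix()[:,2])
print(Rc.inv().apply(np.array([.62946,-.04086,.046])-st['eef_pos']))
"
```

```text
[ 0.62941386 -0.04321758  0.08275961] [ 7.69806797e-01  6.38276624e-01 -1.09375185e-05 -6.67973874e-04] 0.006234209182065918 [ 1.9004979  -0.71789661 -5.22488102]
[-8.69543770e-04  1.01445933e-03 -9.99999107e-01]
[ 0.00229462 -0.00035298  0.03676193]
```

View pics/w10c.png

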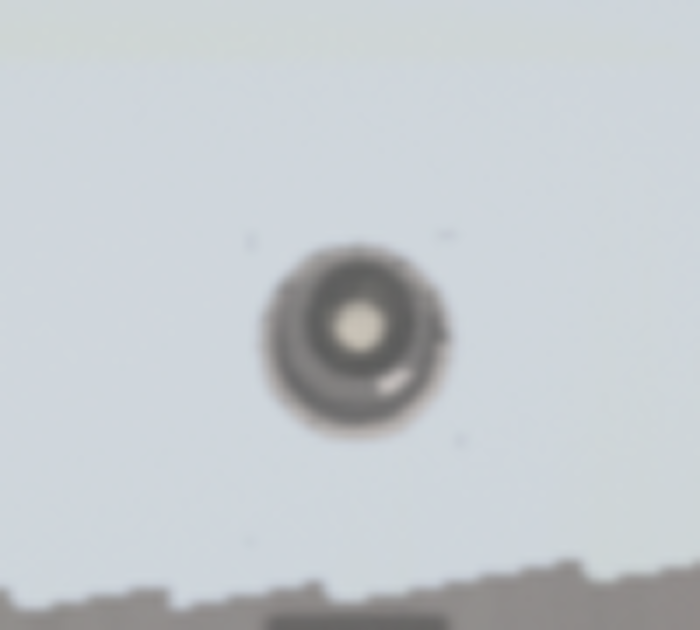

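move_arm(plan=[[[0,0,0,0,0,0.007,0.005],[0,0,0,0,0,0.015,0.005],[0,0,0,0,0,0.023,0.005],[0,0,0,0,0,0.031,0.005],[0,0,0,0,0,0.034,0.005]]])

```text
time: 11.15
eef_pos: [0.6289, -0.0431, 0.0478]
tcp_rot: [0.77, 0.638, -0.0, -0.001]
contact_force: [0.5, -0.5, -5.3]
opening: 0.153
```

```bash
python3 -c "
from h import *
st=get_state()
print(st['eef_pos'],st['tcp_rot'],np.abs(st['dq']).max(),st['contact_force'],st['wrist_torque'])
"
```

```text
[ 0.62892272 -0.04307271  0.04784351] [ 7.69798578e-01  6.38285600e-01 -4.16005998e-04 -1.21229199e-03] 0.039276193707360824 [ 0.48650715 -0.51207825 -5.27506498] [0.01560303 0.0838332  0.01526144]
```

move_arm(plan=[[[0,0,0,0,0,0.001,0.005],[0,0,0,0,0,0.002,0.005],[0,0,0,0,0,0.003,0.005],[0,0,0,0,0,0.003,0.005],[0,0,0,0,0,0.003,0.005]]])

```text
time: 11.78
eef_pos: [0.6291, -0.0431, 0.0474]
tcp_rot: [0.77, 0.638, -0.001, -0.001]
contact_force: [-6.3, 1.5, 6.0]
opening: 0.154
```

```bash
python3 -c "
from h import *
st=get_state();sc=read_camera('scene');im=read_camera('wrist')
print(st['eef_pos'],st['tcp_rot'],np.abs(st['dq']).max(),st['contact_force'],st['wrist_torque'])
up(sc,280,170,400,270,6,'pics/s11.png')
cv2.imwrite('pics/w11.png',im[:,:,::-1])
"
```

```text
[ 0.62907721 -0.04305307  0.04737787] [ 7.69708013e-01  6.38394216e-01 -7.06100299e-04 -1.37841052e-03] 0.001223420339364657 [-6.30479125  1.48238863  5.97226372] [ 0.09810255  1.01667772 -0.08795422]
```

View pics/s11.png

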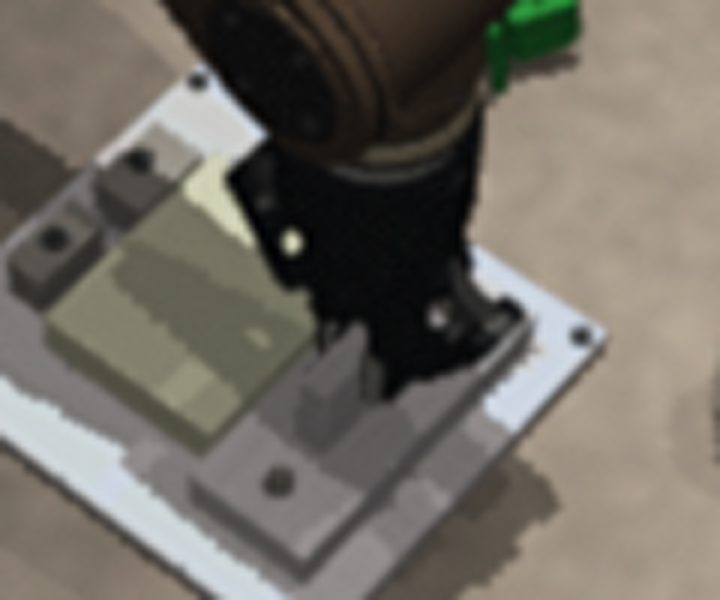

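View pics/w11.png

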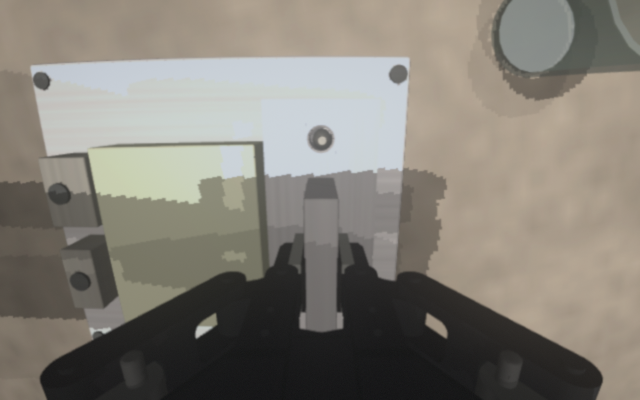

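move_arm(plan=[[[0,0,0,0,0,0,0.04],[0,0,0,0,0,0,0.04],[0,0,0,0,0,-0.005,0.045],[0,0,0,0,0,-0.03,0.045],[0,0,0,0,0,-0.06,0.045]]])

```text
time: 12.5
eef_pos: [0.629, -0.0431, 0.1075]
tcp_rot: [0.77, 0.638, -0.001, -0.002]
contact_force: [-0.2, -0.1, -0.4]
opening: 0.524
```

```bash
python3 -c "
from h import *
st=get_state();sc=read_camera('scene');im=read_camera('wrist')
print(st['eef_pos'],st['opening'],st['contact_force'])
up(sc,280,170,400,270,6,'pics/s12.png')
cv2.imwrite('pics/w12.png',im[:,:,::-1])
target([.5413,.302,.26],-13,1)
target([.56,.1,.26],-13,1)
"
```

```text
[ 0.6289673  -0.04310656  0.10753927] 0.5244112783738812 [-0.15205841 -0.07706271 -0.36761651]
total turn [ 0.34 -0.02  2.35] shift [ 0.3231 -0.1525 -0.1487] dist 0.387 rows min 6.19185002640527
total turn [ 0.34 -0.02  2.35] shift [ 0.128  -0.0968 -0.1484] dist 0.219 rows min 3.497859712179192
```

View pics/s12.png

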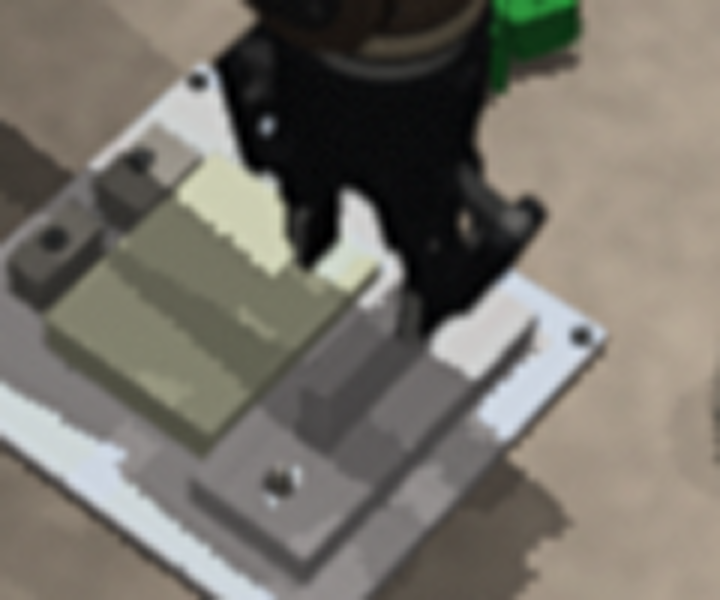

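View pics/w12.png

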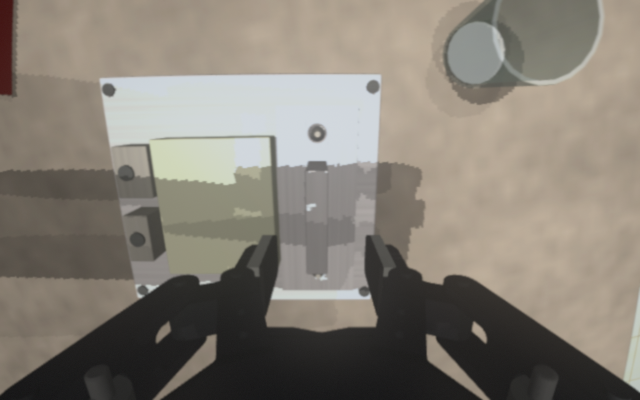

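move_arm(plan=[[[0,0,0,0,0,-0.05,0.06],[0,0,0,0.02,-0.02,-0.1,0.07],[0,0,1,0.06,-0.04,-0.14,0.0854],[0,0,2,0.11,-0.06,-0.149,0.0854],[0,0,2.3,0.16,-0.08,-0.149,0.0854]]])

```text
time: 13.22
eef_pos: [0.5826, 0.1297, 0.2618]
tcp_rot: [0.783, 0.622, 0.003, 0.003]
contact_force: [-0.4, 1.0, -0.7]
opening: 0.996
```

```bash
python3 -c "
from h import *
st=get_state()
print(st['eef_pos'],st['opening'],st['contact_force'])
target([.5413,.302,.25],-13,1)
"
```

```text
[0.58263827 0.12965164 0.26184788] 0.9961517625738521 [-0.40141564  1.0180827  -0.69071735]
total turn [ 0.51 -0.09 -0.01] shift [ 0.1586 -0.0792  0.0114] dist 0.178 rows min 2.84211439933735
```

move_arm(plan=[[[0,0,0,0.05,-0.025,0,0.0854],[0.5,0,0,0.1,-0.05,0,0.0854],[0.5,0,0,0.14,-0.07,0,0.0854],[0.5,0,0,0.1586,-0.079,0.01,0.0854],[0.5,0,0,0.1586,-0.079,0.01,0.0854]]])

```text
time: 13.85
eef_pos: [0.5404, 0.3022, 0.249]
tcp_rot: [0.782, 0.623, -0.001, -0.001]
contact_force: [-0.2, -0.7, -0.1]
opening: 1.003
```

move_arm(plan=[[[0,0,0,0,0,0,0.0854],[0,0,0,0,0,0,0.0854],[0,0,0,0,0,0,0.0854],[0,0,0,0,0,0,0.0854],[0,0,0,0,0,0,0.0854]]])

```text
time: 14.48
eef_pos: [0.5406, 0.302, 0.2492]
tcp_rot: [0.782, 0.623, -0.001, -0.001]
contact_force: [0.1, -0.1, -0.0]
opening: 0.998
```

```bash
python3 -c "
from h import *
import pickle
st=get_state(); im=read_camera('wrist'); pickle.dump((st,im),open('w13.pkl','wb'))
cv2.imwrite('pics/w13.png',im[:,:,::-1]); print(st['eef_pos'],np.abs(st['dq']).max())
up(im,240,80,400,240,5,'pics/w13c.png')
for q,z in [('handle',.0705),('wedge',.01),('rack',0)]:
  for e in pinpoint('wrist',q)[:2]: print(q,e['p'],e['centre'],onz('wrist',e['centre'],z,st))
"
```

```text
[0.54059342 0.30203084 0.24916616] 0.002854793888986564
handle 0.81 [323.6, 182.7] [[0.54237905 0.30067854 0.0705    ]]
handle 0.73 [364.0, 272.0] [[0.56556595 0.18251358 0.0705    ]]
wedge 0.87 [403.6, 251.6] [[0.62780562 0.16643278 0.01      ]]
wedge 0.73 [322.0, 170.7] [[0.54136876 0.30409863 0.01      ]]
```

View pics/w13.png

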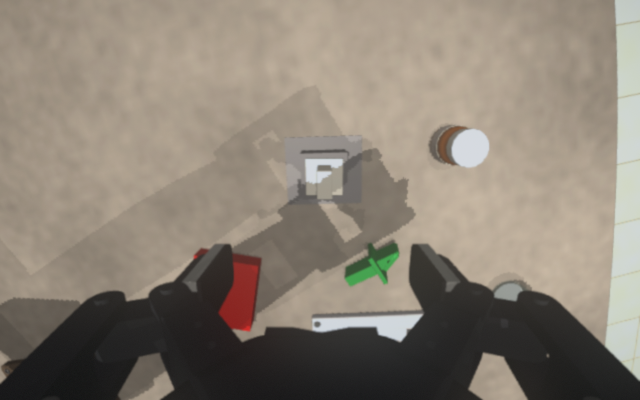

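View pics/w13c.png

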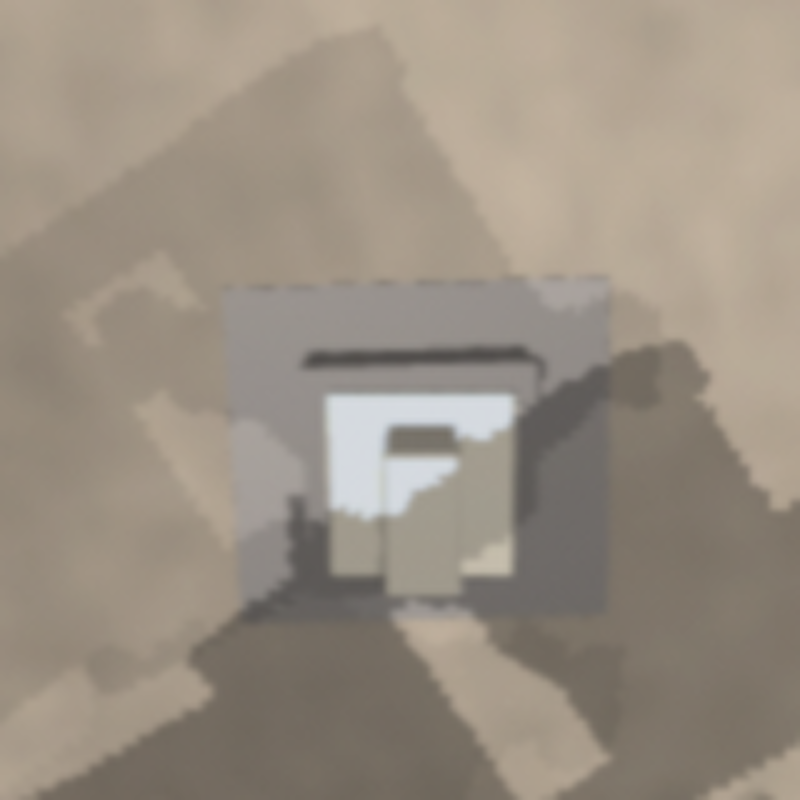

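```bash
python3 -c "
from h import *
import pickle
st,im=pickle.load(open('w13.pkl','rb'))
Rc=R.from_quat(st['tcp_rot'])
P=onz('wrist',[[324.0,184.8]],.093,st); print(P,Rc.inv().apply(P-st['eef_pos']).round(4))
C=onz('wrist',[[323.7,176.5]],.048,st); print(C,Rc.inv().apply(C-st['eef_pos']).round(4))
"
```

```text
[[0.54322711 0.30311419 0.093     ]] [[0.0018 0.0027 0.1562]]
[[0.54321054 0.30323687 0.048     ]] [[0.0019 0.0028 0.2012]]
```

move_arm(plan=[[[0,0,0,0,0.003,0.06,0.07],[0,0,0,0,0.003,0.12,0.05],[0,0,0,0,0.003,0.165,0.04],[0,0,0,0,0.003,0.185,0.04],[0,0,0,0,0.003,0.193,0.04]]])

```text
time: 15.3
eef_pos: [0.5429, 0.3016, 0.0556]
tcp_rot: [0.782, 0.623, -0.001, -0.001]
contact_force: [0.4, 0.3, -0.2]
opening: 0.471
```

move_arm(plan=[[[0,0,0,0,0,0,0.04],[0,0,0,0,0,0,0.04],[0,0,0,0,0,0,0.04],[0,0,0,0,0,0,0.04],[0,0,0,0,0,0,0.04]]])

```text
time: 15.92
eef_pos: [0.543, 0.3017, 0.0559]
tcp_rot: [0.782, 0.623, -0.001, -0.001]
contact_force: [-0.2, 0.4, -0.5]
opening: 0.466
```

```bash
python3 -c "
from h import *
import pickle
st=get_state(); im=read_camera('wrist'); 
cv2.imwrite('pics/w14.png',im[:,:,::-1]); print(st['eef_pos'],np.abs(st['dq']).max(),st['contact_force'])
"
```

```text
[0.54297388 0.30167097 0.05585593] 0.004265757747416429 [-0.15846052  0.43118753 -0.52841807]
```

View pics/w14.png

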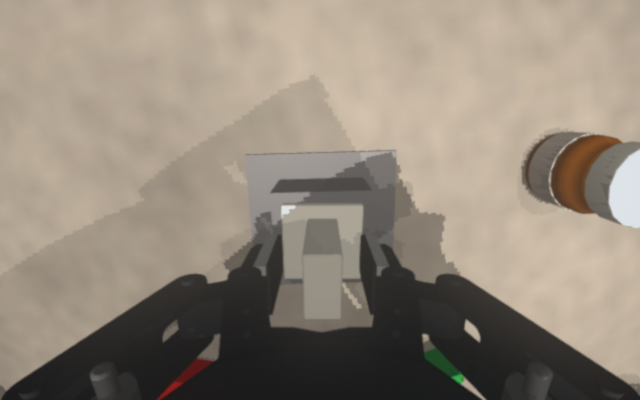

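move_arm(plan=[[[0,0,0,0,0,0.003,0.04],[0,0,0,0,0,0.003,0.005],[0,0,0,0,0,0.003,0.005],[0,0,0,0,0,0.003,0.005],[0,0,0,0,0,0.003,0.005]]], force=80)

```text
time: 16.6
eef_pos: [0.5428, 0.3016, 0.0525]
tcp_rot: [0.782, 0.623, -0.001, -0.001]
contact_force: [-0.1, -0.0, -1.0]
opening: 0.176
```

move_arm(plan=[[[0,0,0,0,0,-0.01,0.005],[0,0,0,0,0,-0.03,0.005],[0,0,0,0,0,-0.06,0.005],[0,0,0,0,0,-0.1,0.005],[0,0,0,0,0,-0.12,0.005]]])

```text
time: 17.23
eef_pos: [0.5448, 0.3023, 0.1772]
tcp_rot: [0.782, 0.623, 0.002, 0.0]
contact_force: [0.8, -1.1, -1.8]
opening: 0.176
```

```bash
python3 -c "
from h import *
import pickle
st=get_state(); im=read_camera('wrist'); sc=read_camera('scene')
cv2.imwrite('pics/w15.png',im[:,:,::-1]); print(st['eef_pos'],np.abs(st['dq']).max(),st['contact_force'],st['opening'])
up(sc,310,40,430,160,6,'pics/s15.png')
"
```

```text
[0.54477427 0.3022869  0.17718764] 0.2738252807832196 [ 0.76768441 -1.11514313 -1.83496495] 0.1756904598215721
```

View pics/w15.png

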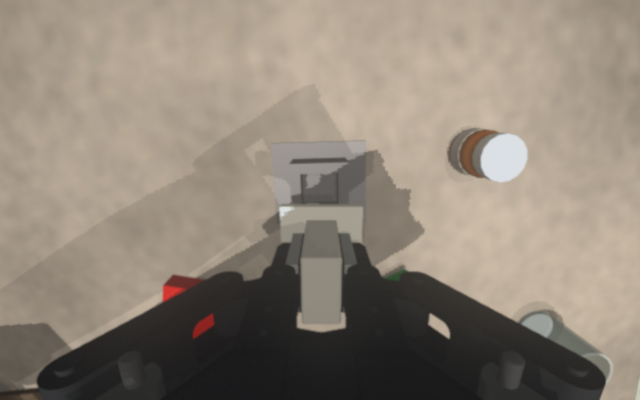

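View pics/s15.png

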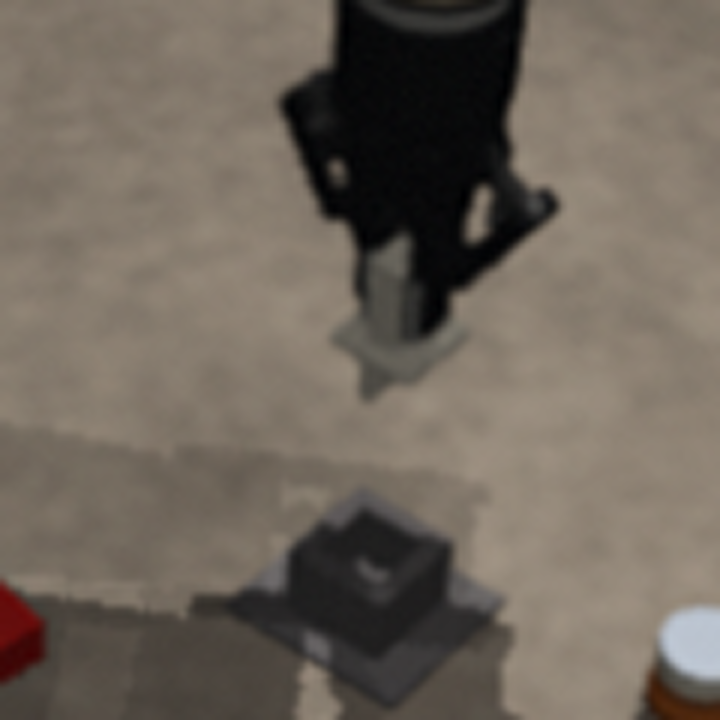

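```bash
python3 -c "
from h import *
target([.51,.1,.17],-10.65,1)
target([.490,-.116,.16],-10.65,1)
"
```

```text
total turn [ 0.18 -0.15 -2.24] shift [-0.2052  0.0109  0.0063] dist 0.206 rows min 3.2886319787222535
total turn [ 0.18 -0.15 -2.24] shift [-0.4202  0.0396  0.0158] dist 0.422 rows min 6.757660693268271
```

move_arm(plan=[[[0,0,0,-0.05,0.003,0,0.005],[0,0,-1,-0.105,0.008,0.002,0.005],[0,0,-2.2,-0.16,0.014,0.006,0.005],[0,0,-2.2,-0.215,0.02,0.008,0.005],[0,0,-2.2,-0.27,0.026,0.01,0.005]]])

```text
time: 17.95
eef_pos: [0.5087, 0.0319, 0.1644]
tcp_rot: [0.77, 0.638, 0.001, -0.001]
contact_force: [0.8, -0.0, 0.1]
opening: 0.181
```

```bash
python3 -c "
from h import *
target([.490,-.116,.16],-10.65,1)
"
```

```text
total turn [ 0.03 -0.14 -0.02] shift [-0.1489  0.009   0.0041] dist 0.149 rows min 2.3869149112188297
```

move_arm(plan=[[[0,0,0,-0.05,0.003,0.002,0.005],[0,0,0,-0.1,0.006,0.004,0.005],[0,0,0,-0.145,0.009,0.004,0.005],[0,0,0,-0.149,0.009,0.004,0.005],[0,0,0,-0.149,0.009,0.004,0.005]]])

```text
time: 18.58
eef_pos: [0.4892, -0.1157, 0.1589]
tcp_rot: [0.77, 0.638, 0.001, -0.002]
contact_force: [-0.1, 0.6, -1.9]
opening: 0.173
```

move_arm(plan=[[[0,0,0,0,0,0,0.005],[0,0,0,0,0,0,0.005],[0,0,0,0,0,0,0.005],[0,0,0,0,0,0,0.005],[0,0,0,0,0,0,0.005]]])

```text
time: 19.2
eef_pos: [0.4893, -0.1156, 0.159]
tcp_rot: [0.77, 0.638, 0.001, -0.002]
contact_force: [0.1, -0.8, -1.1]
opening: 0.177
```

```bash
python3 -c "
from h import *
import pickle
st=get_state(); im=read_camera('wrist'); sc=read_camera('scene'); pickle.dump((st,im),open('w16.pkl','wb'))
cv2.imwrite('pics/w16.png',im[:,:,::-1]); print(st['eef_pos'],st['tcp_rot'],np.abs(st['dq']).max(),st['contact_force'],st['opening'])
up(sc,230,150,350,250,6,'pics/s16.png')
up(im,240,80,400,200,5,'pics/w16c.png')
"
```

```text
[ 0.48934852 -0.11562268  0.15897475] [ 0.77002833  0.63800694  0.00088749 -0.00165441] 0.0024366829235354243 [ 0.14743757 -0.77410326 -1.06610228] 0.1770532979951369
```

View pics/w16.png

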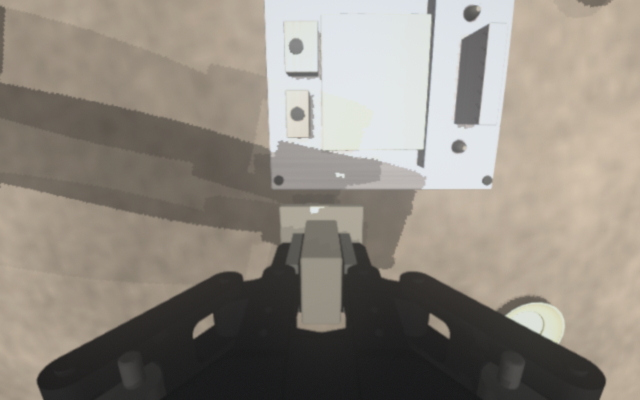

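View pics/w16c.png

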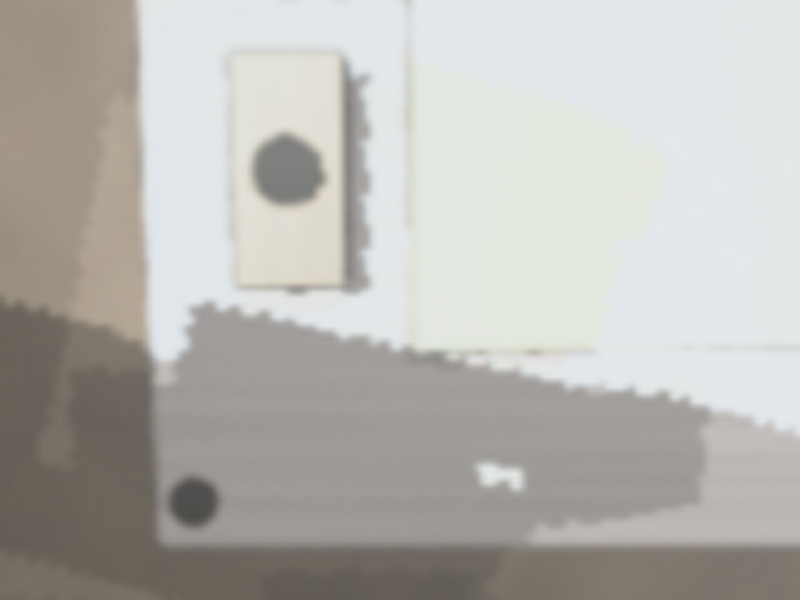

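View pics/s16.png

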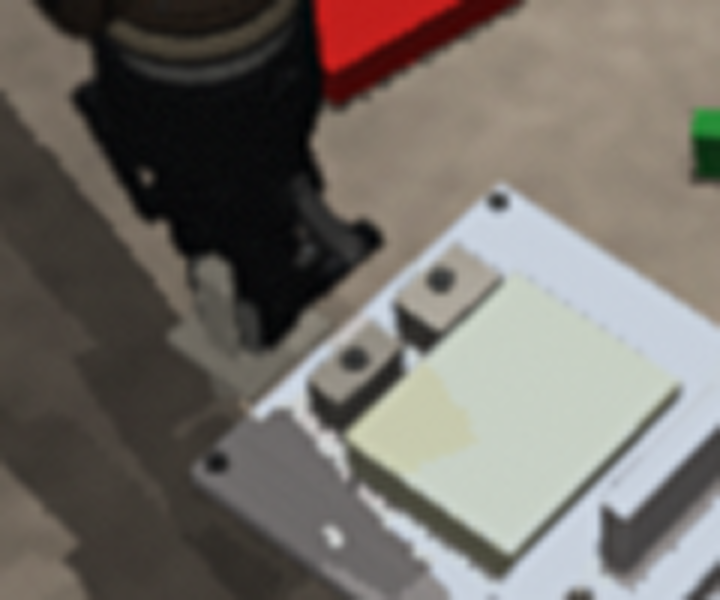

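```bash
python3 -c "
from h import *
import pickle
st,im=pickle.load(open('w16.pkl','rb'))
Rc=R.from_quat(st['tcp_rot'])
q=np.array([[343,54],[346,286],[231,52],[237,286],[409,60],[411,345],[597,348]],float)
px=(q+.5)/5-.5+[240,80]
P=onz('wrist',px,.038,st); T=Rc.inv().apply(P-st['eef_pos']); print(T.round(4))
n=np.array([.983,-.187]); 
print((P[:,:2]@n).round(4), (P[:,:2]@[.187,.983]).round(4))
g=cv2.cvtColor(im,cv2.COLOR_RGB2GRAY)
for r in (95,105,115,125,132): print(r,g[r,302:330].tolist())
"
```

```text
[[ 0.091  -0.0111  0.1213]
 [ 0.0523 -0.011   0.1212]
 [ 0.0913 -0.03    0.1213]
 [ 0.0524 -0.03    0.1212]
 [ 0.09    0.      0.1213]
 [ 0.0421  0.0004  0.1211]
 [ 0.0416  0.0332  0.1211]]
[0.4913 0.4914 0.4723 0.4724 0.5024 0.5028 0.5357] [0.0693 0.0306 0.0696 0.0307 0.0683 0.0204 0.0199]
95 [224, 223, 223, 223, 222, 213, 174, 153, 178, 189, 183, 192, 217, 228, 230, 230, 230, 230, 225, 213, 217, 227, 229, 229, 229, 230, 230, 230]
105 [223, 222, 222, 221, 221, 214, 175, 134, 141, 158, 164, 179, 214, 228, 230, 230, 230, 228, 223, 210, 216, 226, 229, 230, 229, 230, 230, 230]
115 [126, 127, 149, 191, 215, 213, 178, 138, 143, 158, 163, 177, 213, 228, 230, 231, 230, 230, 228, 219, 219, 226, 229, 230, 230, 230, 230, 230]
125 [218, 218, 217, 217, 217, 211, 177, 135, 139, 155, 164, 186, 216, 228, 230, 230, 230, 230, 227, 219, 220, 226, 229, 230, 230, 230, 230, 230]
132 [217, 217, 217, 216, 216, 212, 182, 143, 143, 159, 176, 212, 227, 231, 230, 230, 230, 230, 228, 227, 225, 226, 229, 230, 229, 230, 229, 230]
```

```bash
python3 -c "
from h import *
import pickle
st,im=pickle.load(open('w16.pkl','rb'))
up(im,270,195,375,335,5,'pics/w16h.png')
"
```

```text
(no output)
```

View pics/w16h.png

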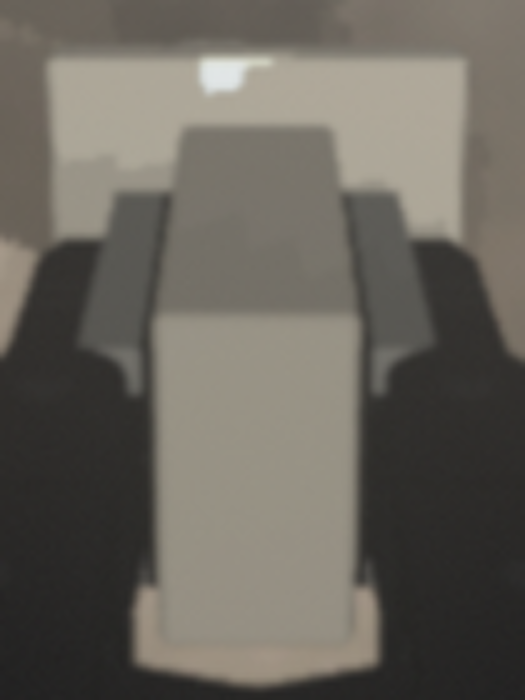

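```bash
python3 -c "
from h import *
import pickle
st,im=pickle.load(open('w16.pkl','rb'))
Rc=R.from_quat(st['tcp_rot'])
q=np.array([[47,57],[466,57]],float);px=(q+.5)/5-.5+[270,195]
P=onz('wrist',px,st['eef_pos'][2]-.0045,st);print(Rc.inv().apply(P-st['eef_pos']).round(4))
q=np.array([[155,314],[360,314],[162,640],[354,640]],float);px=(q+.5)/5-.5+[270,195]
P=onz('wrist',px,st['eef_pos'][2]+.0405,st);print(Rc.inv().apply(P-st['eef_pos']).round(4))
"
```

```text
[[ 0.0237 -0.022   0.0046]
 [ 0.0237  0.0213  0.0046]]
[[ 0.0168 -0.0079 -0.0404]
 [ 0.0168  0.0075 -0.0405]
 [-0.0122 -0.0079 -0.0405]
 [-0.0122  0.0076 -0.0406]]
```

move_arm(plan=[[[0.1,0.2,0,0.035,0.001,0,0.005],[0.1,0.2,0,0.07,0.002,0,0.005],[0.1,0.2,0,0.07,0.002,0.035,0.005],[0.1,0.2,0,0.07,0.002,0.065,0.005],[0.1,0.2,0,0.07,0.002,0.07,0.005]]])

```text
time: 19.92
eef_pos: [0.5024, -0.0465, 0.0869]
tcp_rot: [0.77, 0.638, 0.0, -0.006]
contact_force: [-0.4, 0.4, -1.8]
opening: 0.177
```

move_arm(plan=[[[0,0,0,0,0,0,0.005],[0,0,0,0,0,0,0.005],[0,0,0,0,0,0,0.005],[0,0,0,0,0,0,0.005],[0,0,0,0,0,0,0.005]]])

```text
time: 20.55
eef_pos: [0.5026, -0.0465, 0.0872]
tcp_rot: [0.77, 0.638, 0.0, -0.005]
contact_force: [-0.6, 0.6, -1.4]
opening: 0.177
```

```bash
python3 -c "
from h import *
import pickle
st0,_=pickle.load(open('w16.pkl','rb'))
st=get_state(); im=read_camera('wrist'); sc=read_camera('scene');
cv2.imwrite('pics/w17.png',im[:,:,::-1]); print(st['eef_pos'],st['tcp_rot'],np.abs(st['dq']).max(),st['contact_force'],st['opening'])
print(R.from_quat(st0['tcp_rot']).inv().apply(st['eef_pos']-st0['eef_pos']))
Rc=R.from_quat(st['tcp_rot']);print('zaxis',Rc.as_matrix()[:,2].round(4),'yaw',np.degrees(np.arctan2(*Rc.as_matrix()[[1,0],1])))
print('tool y n', st['eef_pos'][:2]@np.array([.983,-.187]))
up(sc,250,150,350,240,7,'pics/s17.png')
"
```

```text
[ 0.50260761 -0.04653108  0.08724146] [ 7.70082565e-01  6.37921351e-01  3.99285630e-04 -5.38832561e-03] 0.004792355768129459 [-0.58825485  0.59540443 -1.37191727] 0.17683063989771894
[0.0701022  0.00028616 0.0719772 ]
zaxis [-0.0063  0.0088 -0.9999] yaw -10.722955142840812
tool y n 0.5027645951926125
```

View pics/s17.png

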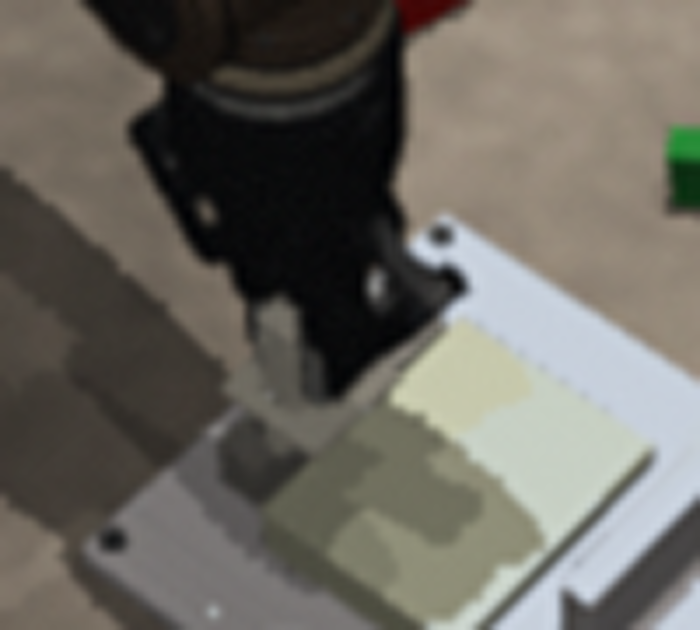

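View pics/w17.png

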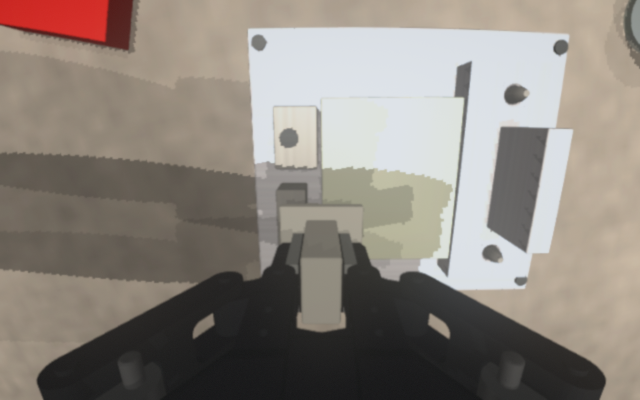

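```bash
python3 -c "
from h import *
p=np.array([.5042*.983+.0482*.187,-.5042*.187+.0482*.983]);print(p, get_state()['eef_pos'][:2]@np.array([.187,.983]))
target([p[0],p[1],.0872],-10.65,1)
"
```

```text
[ 0.504642  -0.0469048] 0.04826504227923678
total turn [-0.47 -0.43 -0.07] shift [-0.      0.0022 -0.0002] dist 0.002 rows min 0.059986268879169184
```

move_arm(plan=[[[-0.47,-0.43,0,0,0.0016,0,0.005],[-0.47,-0.43,0,0,0.0016,0,0.005],[-0.47,-0.43,0,0,0.0016,0.003,0.005],[-0.47,-0.43,0,0,0.0016,0.005,0.005],[-0.47,-0.43,0,0,0.0016,0.005,0.005]]])

```text
time: 21.28
eef_pos: [0.5038, -0.0467, 0.0817]
tcp_rot: [0.77, 0.638, -0.0, -0.0]
contact_force: [-0.3, 0.2, -1.4]
opening: 0.176
```

```bash
python3 -c "
from h import *
st=get_state(); print(st['eef_pos'],np.abs(st['dq']).max(),st['contact_force'])
Rc=R.from_quat(st['tcp_rot']);print('zaxis',Rc.as_matrix()[:,2].round(4),'yaw',np.degrees(np.arctan2(*Rc.as_matrix()[[1,0],1])))
print('n', st['eef_pos'][:2]@np.array([.983,-.187]))
sc=read_camera('scene');up(sc,250,150,350,240,7,'pics/s18.png')
"
```

```text
[ 0.50375885 -0.04666876  0.08165013] 0.00531905058473746 [-0.32370174  0.18203075 -1.38276351]
zaxis [-7.e-04  2.e-04 -1.e+00] yaw -10.722024478026372
n 0.5039220036179508
```

View pics/s18.png

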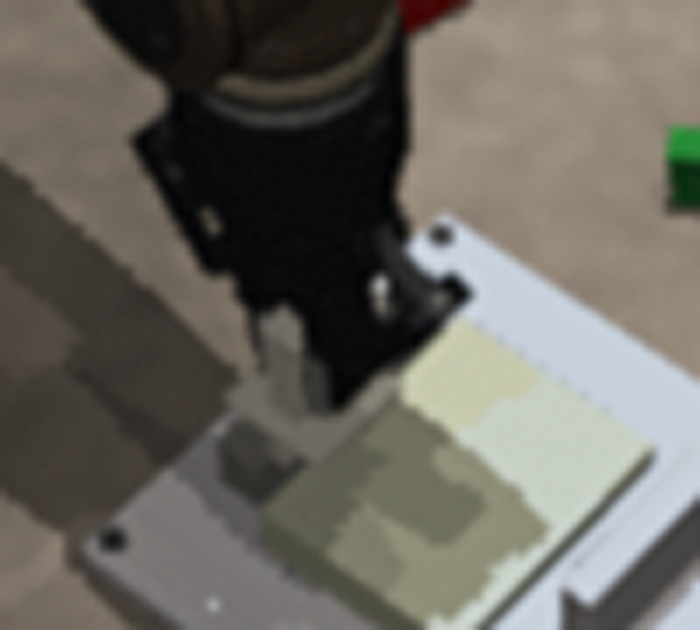

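move_arm(plan=[[[0,0,0,0,0,0.002,0.005],[0,0,0,0,0,0.004,0.005],[0,0,0,0,0,0.006,0.005],[0,0,0,0,0,0.008,0.005],[0,0,0,0,0,0.008,0.005]]], force=100)

```text
time: 21.95
eef_pos: [0.5034, -0.0466, 0.0734]
tcp_rot: [0.77, 0.638, -0.0, -0.001]
contact_force: [-0.6, 1.4, -0.7]
opening: 0.177
```

```bash
python3 -c "
from h import *
st=get_state(); print(st['eef_pos'],np.abs(st['dq']).max(),st['contact_force'],st['wrist_torque'])
Rc=R.from_quat(st['tcp_rot']);print('zaxis',Rc.as_matrix()[:,2].round(4),'yaw',np.degrees(np.arctan2(*Rc.as_matrix()[[1,0],1])))
print('n', st['eef_pos'][:2]@np.array([.983,-.187]))
"
```

```text
[ 0.5034488  -0.04658485  0.0734337 ] 0.002490704959446783 [-0.63150144  1.42220575 -0.73816398] [-0.01590885  0.18852836 -0.00148069]
zaxis [-1.6e-03  5.0e-04 -1.0e+00] yaw -10.718018685217462
n 0.5036015377437014
```

move_arm(plan=[[[0,0,0,0,-0.0005,0.001,0.005],[0,0,0,0,-0.001,0.003,0.005],[0,0,0,0,-0.0012,0.005,0.005],[0,0,0,0,-0.0012,0.006,0.005],[0,0,0,0,-0.0012,0.006,0.005]]])

```text
time: 22.58
eef_pos: [0.5018, -0.0463, 0.0672]
tcp_rot: [0.77, 0.638, -0.001, -0.001]
contact_force: [-3.1, 0.9, 0.7]
opening: 0.174
```

```bash
cat > s.py <<'E'
from h import *
st=get_state(); print(st['time'],st['eef_pos'],np.abs(st['dq']).max(),st['contact_force'],st['wrist_torque'],st['opening'])
Rc=R.from_quat(st['tcp_rot']);print('zaxis',Rc.as_matrix()[:,2].round(4),'yaw',np.degrees(np.arctan2(*Rc.as_matrix()[[1,0],1])))
print('n', st['eef_pos'][:2]@np.array([.983,-.187]),'t',st['eef_pos'][:2]@np.array([.187,.983]),'F_n',st['contact_force'][:2]@np.array([.983,-.187]),'nose',st['eef_pos'][2]-.0425)
E
python3 s.py
```

```text
22.575 [ 0.50184184 -0.04627063  0.06716148] 0.002395888927240202 [-3.10798113  0.87277796  0.67317263] [0.05652135 0.54166589 0.06082595] 0.17387377228801917
zaxis [-2.7e-03  7.0e-04 -1.0e+00] yaw -10.715389481683523
n 0.501963137537104 t 0.048360399494192595 F_n -3.218354933011644 nose 0.024661483615610442
```

move_arm(plan=[[[0,0,0,0,0,0.001,0.005],[0,0,0,0,0,0.002,0.005],[0,0,0,0,0,0.003,0.005],[0,0,0,0,0,0.004,0.005],[0,0,0,0,0,0.004,0.005]]])

```text
time: 23.2
eef_pos: [0.5018, -0.0462, 0.0633]
tcp_rot: [0.77, 0.638, -0.001, -0.001]
contact_force: [-4.7, -0.2, 3.9]
opening: 0.176
```

```bash
python3 s.py
```

```text
23.2 [ 0.5018344  -0.04624938  0.06326371] 0.002181145416010025 [-4.65261382 -0.19974149  3.88348516] [0.15161011 0.71033487 0.05601523] 0.17556328818688924
zaxis [-2.8e-03  6.0e-04 -1.0e+00] yaw -10.704641198277447
n 0.5019518485059601 t 0.04837988919692397 F_n -4.5361677263602385 nose 0.020763710403311188
```

move_arm(plan=[[[0,0,0,0,0,0.001,0.005],[0,0,0,0,0,0.002,0.005],[0,0,0,0,0,0.003,0.005],[0,0,0,0,0,0.003,0.005],[0,0,0,0,0,0.003,0.005]]])

```text
time: 23.82
eef_pos: [0.5018, -0.0462, 0.0602]
tcp_rot: [0.77, 0.638, -0.001, -0.001]
contact_force: [-3.9, 1.2, 3.2]
opening: 0.178
```

```bash
python3 s.py; python3 -c "
from h import *
im=read_camera('wrist'); sc=read_camera('scene')
cv2.imwrite('pics/w20.png',im[:,:,::-1]);up(sc,250,150,370,240,6,'pics/s20.png');up(im,240,60,480,280,3,'pics/w20c.png')"
```

```text
23.825 [ 0.5018353  -0.04624007  0.0601618 ] 0.0019106152390236228 [-3.85497148  1.21551927  3.18015593] [0.13971424 0.65541777 0.0445872 ] 0.17751045496343773
zaxis [-2.7e-03  7.0e-04 -1.0e+00] yaw -10.708530533126423
n 0.5019509947067498 t 0.048389208189001415 F_n -4.016739065933837 nose 0.01766179963741011
```

View pics/w20.png

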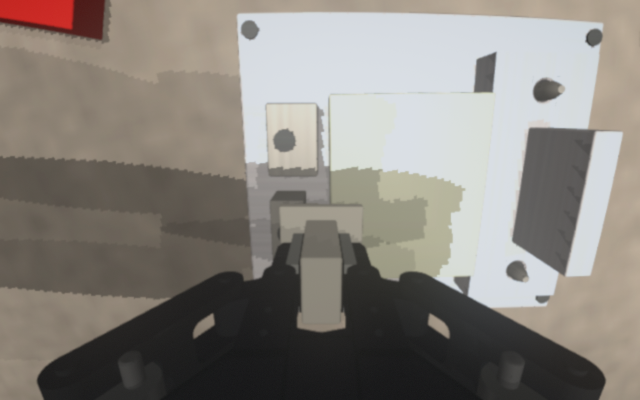

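View pics/s20.png

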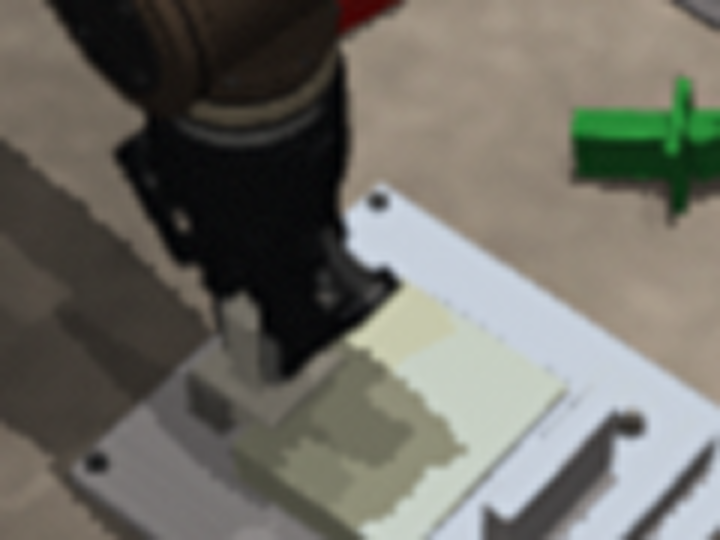

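move_arm(plan=[[[0,0,0,0,0,0.0005,0.005],[0,0,0,0,0,0.001,0.005],[0,0,0,0,0,0.0015,0.005],[0,0,0,0,0,0.002,0.005],[0,0,0,0,0,0.002,0.005]]])

```text
time: 24.55
eef_pos: [0.5019, -0.0463, 0.0595]
tcp_rot: [0.77, 0.638, -0.001, -0.002]
contact_force: [-7.8, 1.9, 11.1]
opening: 0.172
```

```bash
python3 s.py
```

```text
24.55 [ 0.50185309 -0.04625238  0.05952121] 0.0037864925211470645 [-7.82886442  1.86652864 11.1348872 ] [0.29887565 1.35548245 0.03920982] 0.17223252550480456
zaxis [-3.8e-03  8.0e-04 -1.0e+00] yaw -10.686232975579609
n 0.5019707863690404 t 0.04838043898393637 F_n -8.044814583701601 nose 0.01702121204099765
```

move_arm(plan=[[[0,0,0,0,0,0.0013,0.005],[0,0,0,0,0,0.0016,0.005],[0,0,0,0,0,0.0019,0.005],[0,0,0,0,0,0.0019,0.005],[0,0,0,0,0,0.0019,0.005]]])

```text
time: 25.18
eef_pos: [0.5019, -0.0463, 0.0594]
tcp_rot: [0.77, 0.638, -0.002, -0.002]
contact_force: [-8.7, 1.5, 15.1]
opening: 0.175
```

```bash
python3 s.py; python3 -c "
from h import *
import pickle
st=get_state();im=read_camera('wrist'); sc=read_camera('scene');tp=read_camera('top')
pickle.dump((st,im,sc,tp),open('w21.pkl','wb'))
up(sc,270,170,370,260,7,'pics/s21.png');up(im,230,0,630,300,2,'pics/w21c.png')"
```

```text
25.175 [ 0.50192461 -0.046265    0.05943409] 0.002938757029779861 [-8.69381637  1.50120499 15.13209478] [0.41536739 1.57332766 0.06080045] 0.17504630079135963
zaxis [-5.3e-03  9.0e-04 -1.0e+00] yaw -10.663709526892234
n 0.5020434497176753 t 0.04838141198216106 F_n -8.826746823308508 nose 0.016934089872679657
```

View pics/w21c.png

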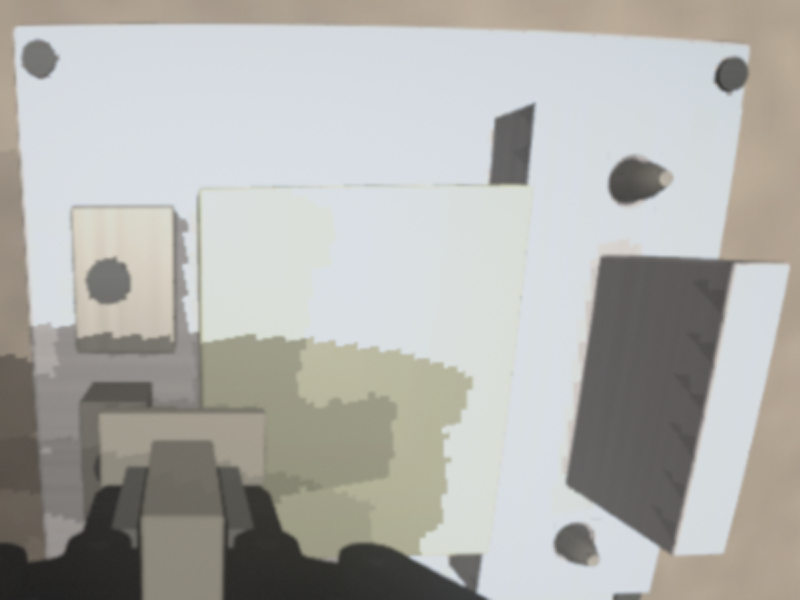

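View pics/s21.png

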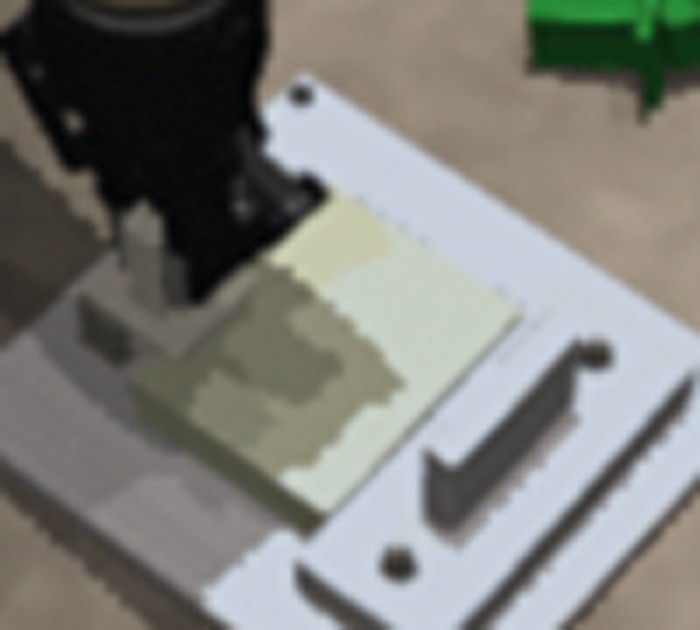

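```bash
python3 s.py; python3 -c "
from plant import ticket
print(ticket.sign_off())"
```

```text
25.325 [ 0.50192706 -0.04625845  0.05944439] 0.0016242072260124023 [-9.62246493  1.73299502 15.0785461 ] [0.35468687 1.5744503  0.06782785] 0.17246998711086192
zaxis [-5.2e-03  9.0e-04 -1.0e+00] yaw -10.66141139865876
n 0.5020446266078981 t 0.04838830305100439 F_n -9.782953095061597 nose 0.016944389576836798
the job is handed in; nothing more can be done
None
```

The job is handed in at 25.3 s of the 56 s allowed. Sign-off gives no verdict, so the result rests on my own checks.

**What I did:** I lowered the backplate over both pins until it rested on the base, then let it go and backed off. I took the white wedge from the rack and put its nose into the gap at the thin stop, on the right at y = -27 mm. I pressed it down until the tile stopped against the backplate, and it is still gripped and pressed. The jar, beaker and dish were never approached, but I took no closing measurement of them. The green and red look-alikes were left alone.

**Last checks:**
- **Pressing force:** a steady 15 N upward on the tool, about 10 N sideways from the tile, with the commanded grip at 100 N.
- **Wedge position:** the nose is about 5 mm above the base, the gripper is tilted about 0.005 rad, and the wedge is at about x = -49 mm of the jig, centred on the thin stop.
- **Flush:** the scene and wrist pictures show the tile flush on the backplate, with the backplate down on the base over the pins.

**Disagreements:**
- **Camera bias:** the wrist camera read about 2 mm off the fixed cameras along the tool's x. I aligned part to target within one camera so this cancels.
- **Nose depth:** the tile came home with the nose about 3 mm lower than the nominal 15 mm gap suggests. I put this down to the backplate's play on the pins.
- **Scene text:** the backplate started with its long side roughly along y, not x as described.

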